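Dry-fit two post caps in the carving shop

ROBOT

A 6-joint arm with a two-finger parallel gripper is mounted at the origin on the work surface. World frame = base frame: x ahead of the robot, y to its left, z up, the work surface at z = 0. Lengths are in m, angles in degrees, forces in N, time in s.
With the tool pointing down it reaches from about 0.35 to 0.8 m from the base axis. Payload 7.3 kg.
Tool frame: the origin (TCP) lies midway between the tips of the shut fingers; the grasp point (between the pads) lies 19 mm behind it; z points along the fingers, y is the line along which they close (so a half turn about z gives the same grasp; the last joint's range is limited). The gripper opens to 85 mm and grips with 20 to 120 N. Pads are 22 mm wide; open, the fingers measure 114 mm over their backs; the gripper's body (76 mm by 85 mm) begins 54 mm behind the grasp point. The pads swing forward as they close: fully open they stand 13 mm farther back than shut.
Start: joints at [-77.407, 19.595, 87.324, -0, 73.075, -8.365], TCP at [0.188, -0.49, 0.231] pointing down, gripper open.
Joint ranges: [-145.02, 145.02], [-44.19, 115.74], [2.07, 154.8], [-57.11, 237.11], [16.16, 152.29], [-177.93, 177.93]. Speed limits (degrees/s): [147.25, 147.25, 180, 180, 180, 180].

INTERFACE

Orientations are given as [roll, pitch, yaw] about the fixed x, y, z axes, in that order (R = Rz(yaw) Ry(pitch) Rx(roll)).
In Python, from bench import get_state, eyes, order gives the robot as it stands. The module is installed in compiled form; this text tells all that it offers.
- The arm moves only by the tool carry_out, never from a script. Its argument "deltas" is a list of rows, each an object of numbers: "tx", "ty", "tz": the shift along the world's x, y, z in units of 30 mm (1.0 is 30 mm); "rx", "ry", "rz": the turn, a rotation vector about the world's x, y, z in units of 6 degrees (1.0 is 6 degrees). In form: [{"tx": .., "ty": .., "tz": .., "rx": .., "ry": .., "rz": ..}, ...]. A call has 1 to 5 rows; each row is the pose to reach, as a shift and turn from the pose commanded when the call began; what a row does not reach only later rows make up. A row lasts 1/12 s, in which the tool goes at most 41.7 mm and 7.16 degrees, less where a joint would pass 70% of its speed; a pose out of reach is approached as far as the arm can. A call with a gripper value outside its range is refused whole. "fingers" is the finger opening in mm, from 0 to 85.4, set as the call begins (left out, the last holds). The fingers move at their own pace and stop on an object; "newtons" is the grip in N (left out, the last holds). Time passes only in rows, so rows that repeat a pose let the fingers close. It gives the time, the measured TCP pose, the force, the opening and the grip force at its end, in the units of the state.
- get_state(): the state, without advancing time (a new reading comes with each control period).
- eyes.grab_frame(name): name is "scene" or "top" or "wrist"; returns (picture, depth): 400x640x3 uint8, blue, green, red; 400x640 float32, m along the optical axis (not along the pixel's ray), 0 where there is no reading.
- eyes.get_calibration(name): a dict with "intrinsics" (3x3 intrinsics, pixels), "distortion" ([k1, k2, p1, p2, k3] as OpenCV has them; the pictures are not rectified), "position" and "rotation" of the camera in the world. Camera axes: x right, y down, z forward; pixel columns grow to the right and rows downward; lengths in m; the calibration is good to about 2 mm. A picture is of the moment at which its call begins: read the wrist's pose just before it. get_calibration takes no time and is no camera call; for the wrist camera it gives the pose at the moment of the call.
- order.job_done(): hands the job in; it is judged then, once.
Trained networks look in the newest picture that a camera, given by its name, has taken for a name from the list of things; names that differ only in an ending like _2 or _b are one class to them, and where a whole thing is asked for, a point or a joint stands for the part that bears it (a point fixed in the world has none). Each returns a list of dicts, best first, with "confidence" (0 to 1); they miss things now and then, are a little off and sometimes report something else, mostly with a low value. They report only what shows in the picture. A call takes as long as a camera call. They do not tell look-alikes from the thing itself.
- eyes.recognise(target, camera): "uv" ([column, row] in pixels, amid what is visible of it).
- eyes.regions_of(target, camera): "pixels" (400x640 bool, what is visible of it) and "uv" ([column, row] in pixels, amid what is visible of it).
- eyes.mark_of(target, camera): "uv" ([column, row] in pixels: a listed point, or the origin of a listed thing).
The state is a dict: "clock": time; "joint_positions": joint angles; "qvel": joint speeds; "tau": joint torques, N m; "ee_pos": TCP position; "ee_rot": TCP orientation; "wrist_force": force on the tool from outside, world axes, zero at the start; "moment": the same for the moment, N m; "finger_gap": finger opening in m; "finger_force": force on a finger pad.
Only numpy, scipy, OpenCV 4.12 (cv2) and the standard library are available. Lean on these libraries where they do the work, as an engineer would, in place of code of your own. Each camera call takes 0.05 s, during which the arm holds its last target. There are 200 camera calls.

TASK

Dry-fit the caps on the two post tops, slipping each part over the post's dowel so that it sits flat on what is below it. On the square post put the square plate and then the pyramid finial, both with their sides parallel to the post's; on the round post put the large disc, then the small collar, then the ball finial. Leave the wax tin, the sharpening stone and the sanding block where they lie.

Things in the scene. Friction and masses are not known exactly. Their poses are not given: they have to be found in the camera images.
- square_post: Fixed square post top, medium-brown wood, 80 x 80 mm and 30 mm high, on the bench. Origin: centre of its underside, z up; x and y square to its sides. From the centre of its top face a wooden dowel 14 mm thick (tapered tip) stands up 30 mm, to 60 mm above the bench. Nearer or farther than the round post.
- round_post: Fixed round post top, medium-brown wood, 80 mm diameter and 30 mm high, with the same kind of dowel, here standing up 44 mm, to 74 mm above the bench. Origin: centre of its underside, z up.
- square_plate: Loose square plate, pale wood, 66 x 66 mm, 16 mm thick, with a 24 mm hole right through its middle. Lies flat. Origin: centre of its underside, z up; x and y square to its sides.
- pyramid: Loose pyramid finial, pale wood: a square base 50 x 50 mm with upright sides 32 mm high, then a four-sided pyramid to 58 mm. A 24 mm blind hole, 20 mm deep, is in its underside. Stands upright. Origin: centre of its underside, z up; x and y square to its sides.
- disc: Loose round disc, pale wood, 66 mm diameter, 16 mm thick, with a 24 mm hole right through. Lies flat. Origin: centre of its underside, z up.
- collar: Loose round collar (small ring), pale wood, 48 mm diameter, 14 mm thick, with a 24 mm hole right through. Lies flat. Origin: centre of its underside, z up.
- ball: Loose ball finial, pale wood: a round foot about 42 mm across and 20 mm high that carries a ball of 48 mm diameter whose centre is 41 mm above the underside; 65 mm high in all. A 22 to 26 mm wide blind hole, 17 mm deep, is in its underside. Stands upright. Origin: centre of its underside, z up.
- tin: Bystander: closed round wax tin, bright metal with a slightly wider lid, 70 mm diameter, 25 mm high. Origin: centre of its underside.
- stone: Bystander: grey sharpening stone in a low wooden holder, 90 x 40 x 18 mm, long along its x. Origin: centre of its underside.
- sander: Bystander: cork sanding block with a reddish abrasive sole, 95 x 58 x 28 mm, long along its x. Origin: centre of its underside.
There are look-alikes about, which are no part of the job. What is shaped like the collar but black is not meant. What is shaped like the pyramid but red is not meant.

How it is judged:
By the outcome, as a careful person would: the job done as asked, in the order asked, and still so for the second after the job is handed in, with the robot touching nothing.
It also fails if it takes over 138 s, if anything falls off the work surface, if the arm or the gripper's body presses on something with over 40 N, if the wrist force passes 120 N, or if a joint passes its speed limit or range.

## Working session

There is one attempt and no reset: what is moved stays moved. The work goes in short steps, Python scripts to look and compute and a tool call to move; the robot and the scene stay as the last step left them, time stands still between calls to the robot, and variables do not carry over. Pictures are saved under pics/ and viewed, at most 14 in all, crops included, and the job is handed in when it is done.

Besides the shell and the picture viewer there is one more tool, called by a JSON object that holds its "method" and its "body", one argument or row to a line. carry_out: Moves the arm, as the interface text tells. Its arguments: {"type":"object","properties":{"deltas":{"type":"array"},"fingers":{"type":"number"},"newtons":{"type":"number"}},"required":["deltas"]}

```bash
mkdir -p pics; ls
python3 - <<'E'
from bench import get_state, eyes
import cv2,numpy as np
for n in ['scene','top']:
    p,d=eyes.grab_frame(n); cv2.imwrite(f'pics/{n}0.png',p)
    c=eyes.get_calibration(n); print(n,c['position'],np.round(c['rotation'],3).tolist(),c['intrinsics'],c['distortion'], (d>0).mean())
print(get_state())
E
```

```text
pics
scene [0.87319161 0.63337633 0.85065485] [-138.054, -0.539, 154.252] [[451.70367044   0.         319.13351459]
 [  0.         451.70367044 206.06821663]
 [  0.           0.           1.        ]] [-0.02067559  0.          0.          0.          0.        ] 0.99612109375
top [ 0.44314429 -0.03578849  1.01773979] [-174.1, 0.301, -90.617] [[362.07049463   0.         325.01007476]
 [  0.         362.07049463 197.7233176 ]
 [  0.           0.           1.        ]] [0.01871314 0.         0.         0.         0.        ] 0.996140625
{'clock': 0.1, 'joint_positions': array([-7.74060171e+01,  1.96315095e+01,  8.73722236e+01,  1.54785376e-03,
        7.30770124e+01, -8.36585399e+00]), 'qvel': array([ 0.0088148 ,  0.01592099, -0.19675428, -0.10958785, -0.03228925,
       -0.0905355 ]), 'tau': array([ 2.17028057e-03, -4.34446800e+01, -2.46490788e+01,  4.24236168e-05,
        4.65456251e-03, -1.60455465e-05]), 'ee_pos': array([ 0.18774023, -0.48988567,  0.2307011 ]), 'ee_rot': array([-1.79920329e+02, -1.32123857e-02,  2.09593761e+01]), 'wrist_force': array([-0.11181418, -0.44097078,  0.29768931]), 'moment': array([-0.01734738, -0.03850396,  0.06205462]), 'finger_force': 0.0, 'finger_gap': 0.08578453621828788}
```

View pics/scene0.png

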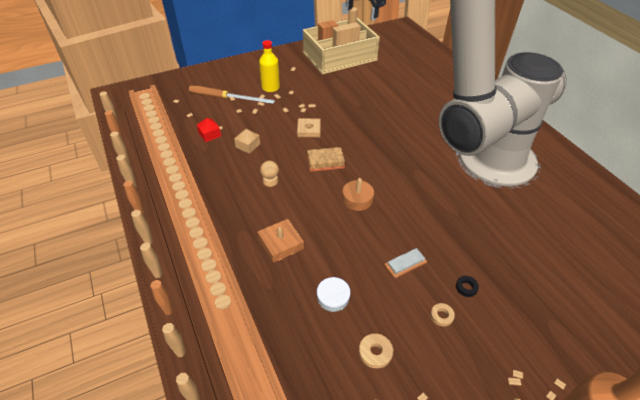

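View pics/top0.png

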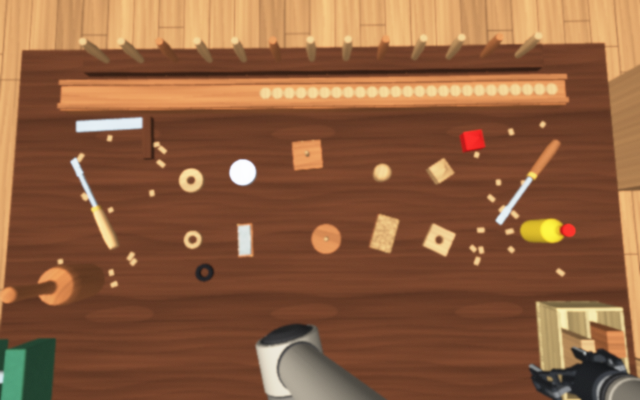

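The top view shows the disc (191,180), collar (192,239), black ring (204,272), tin (243,172), stone (245,240), square post (307,155), round post (326,239), ball (382,172), sander (384,233), plate (439,240), pyramid (440,171) and the red look-alike (473,140). The scene view shows the same things.

```bash
cat > h.py <<'E'
from bench import get_state, eyes
import cv2,numpy as np
from scipy.spatial.transform import Rotation as R
def cloud(name):
    s=get_state(); c=eyes.get_calibration(name); p,d=eyes.grab_frame(name)
    h,w=d.shape; g=np.stack(np.meshgrid(np.arange(w),np.arange(h)),-1).reshape(-1,1,2).astype(np.float64)
    n=cv2.undistortPoints(g,np.array(c['intrinsics']),np.array(c['distortion'])).reshape(h,w,2)
    P=np.dstack([n*d[...,None],d])
    r=np.array(c['rotation'],float)
    Rm=r if r.shape==(3,3) else R.from_euler('xyz',r,degrees=True).as_matrix()
    W=P@Rm.T+np.array(c['position']); W[d==0]=np.nan
    return p,W
def rect(xy):
    (c,s,a)=cv2.minAreaRect((xy*1000).astype(np.float32)); return np.round(c,1),np.round(s,1),round(a,1)
E
python3 - <<'E'
from h import *
T={'disc':(191,180),'collar':(192,239),'tin':(243,172),'stone':(245,240),'square_post':(307,155),'round_post':(326,239),'ball':(382,172),'sander':(384,233),'square_plate':(439,240),'pyramid':(440,171)}
p,W=cloud('top'); q,V=cloud('scene')
b=W[200:215,280:300].reshape(-1,3); print('bench z top',np.nanmedian(b[:,2]))
for n,(u,v) in T.items():
    c=np.nanmean(W[v-3:v+4,u-3:u+4].reshape(-1,3),0)
    print(n)
    for k,A in (('top',W),('scn',V)):
        X=A.reshape(-1,3); m=(np.hypot(X[:,0]-c[0],X[:,1]-c[1])<.06)&(X[:,2]>.008)&(X[:,2]<.1); X=X[m]
        # keep the top-face layer
        z=np.percentile(X[:,2],90 if 'post' not in n else 60); L=X[(abs(X[:,2]-z)<.006)]
        print(' ',k,len(X),'zmax %.1f layer %.1f'%(X[:,2].max()*1e3,z*1e3),'all',*rect(X[:,:2]),'layer',*rect(L[:,:2]),'mean',np.round(L.mean(0)*1e3,1))
E
```

```text
bench z top 0.0007809092801183137
disc
  top 397 zmax 21.8 layer 18.9 all [601.  343.9] [62.9 65.5] 0.9 layer [601.6 343.6] [63.6 64.1] 33.7 mean [600.9 343.3  16.7]
  scn 774 zmax 19.8 layer 17.2 all [602.1 343.9] [64.5 63.2] 7.0 layer [602.1 343.9] [64.5 63.2] 7.0 mean [603.  344.2  15.5]
collar
  top 193 zmax 19.3 layer 17.3 all [436.9 335. ] [45.9 44. ] 88.7 layer [436.9 335. ] [46.  43.8] 89.0 mean [437.  335.   14.9]
  scn 319 zmax 17.5 layer 15.3 all [438.3 334.7] [47.6 46.6] 68.2 layer [438.  334.8] [47.7 46.2] 74.3 mean [438.6 335.3  13.2]
tin
  top 503 zmax 30.6 layer 27.7 all [620.6 198.3] [67.1 66.3] 44.6 layer [620.6 198.3] [67.1 66.3] 44.6 mean [620.7 198.2  25.6]
  scn 807 zmax 28.9 layer 26.1 all [621.2 198.2] [68.1 67.2] 4.5 layer [621.2 198.2] [68.1 67.2] 4.5 mean [621.7 199.1  24.2]
stone
  top 428 zmax 24.1 layer 20.8 all [434.2 192. ] [89.1 40.1] 2.8 layer [434.  192.5] [79.8 32.5] 3.1 mean [434.2 191.8  18.7]
  scn 495 zmax 20.4 layer 18.4 all [435.4 193.7] [86.4 35.9] 1.7 layer [433.7 191.6] [81.1 32.6] 2.6 mean [435.3 192.5  16.5]
square_post
  top 865 zmax 60
[... 915 characters left out ...]
8.3]
  scn 643 zmax 31.7 layer 28.4 all [ 447.6 -190.1] [63.1 94.9] 72.5 layer [ 447.6 -190.3] [62.9 94.9] 72.9 mean [ 448.7 -188.6   26.4]
square_plate
  top 555 zmax 21.9 layer 18.9 all [ 429.  -343.4] [67.3 66.2] 63.6 layer [ 429.1 -343.4] [66.8 66.3] 63.1 mean [ 429.1 -343.    16.5]
  scn 331 zmax 19.0 layer 17.0 all [ 428.1 -341.1] [72.4 65.8] 64.2 layer [ 428.1 -341.1] [72.4 65.8] 64.2 mean [ 428.7 -340.1   14.9]
pyramid
  top 377 zmax 60.0 layer 51.7 all [ 618.  -351.9] [49.3 51.7] 33.0 layer [ 618.4 -351.1] [31.2 28.2] 38.3 mean [ 617.5 -350.4   51. ]
  scn 366 zmax 58.1 layer 47.8 all [ 617.3 -349.3] [54.2 52.6] 31.3 layer [ 618.1 -347. ] [33.6 31.9] 30.5 mean [ 619.5 -343.    46.7]
```

{"method": "carry_out", "body": {
  "deltas": [
    {"tx": 1.2,"ty": 0.6,"rz": 0.9},
    {"tx": 2.4,"ty": 1.2,"rz": 1.8},
    {"tx": 3.6,"ty": 1.8,"rz": 2.7},
    {"tx": 4.8,"ty": 2.4,"rz": 3.6},
    {"tx": 6,"ty": 3,"rz": 4.5}
  ]
}}

```text
schema error: expected keys tx, ty, tz, rx, ry, rz
```

{"method": "carry_out", "body": {
  "deltas": [
    {"tx": 1,"ty": 0.8,"rz": 1},
    {"tx": 2,"ty": 1.8,"rz": 2},
    {"tx": 2,"ty": 1.9,"rz": 2.6},
    {"tx": 2,"ty": 1.9,"rz": 2.6},
    {"tx": 2,"ty": 1.9,"rz": 2.6}
  ]
}}

```text
schema error: expected keys tx, ty, tz, rx, ry, rz
```

Run:
```python
from h import *
s=get_state(); print(s['clock'],s['ee_pos'],s['ee_rot']); c=eyes.get_calibration('wrist'); print(c)
p,W=cloud('wrist'); cv2.imwrite('pics/w1.png',p); X=W.reshape(-1,3); X=X[(X[:,2]>.008)&(X[:,2]<.03)&(np.hypot(X[:,0]-.429,X[:,1]+.3425)<.06)]; print(len(X),rect(X[:,:2]),X.mean(0),np.percentile(X[:,2],[50,95]))
```

```text
0.2 [ 0.18776745 -0.49005257  0.23088686] [-1.79949607e+02 -7.43761963e-03  2.09609469e+01]
{'intrinsics': array([[312.74416904,   0.        , 315.2374946 ],
       [  0.        , 312.74416904, 197.23677472],
       [  0.        ,   0.        ,   1.        ]]), 'distortion': array([-0.04538129,  0.        ,  0.        ,  0.        ,  0.        ]), 'position': array([ 0.26460014, -0.46086477,  0.37159054]), 'rotation': array([ 1.61356408e+02,  1.13956334e-01, -6.90565369e+01])}<stdin>:3: RuntimeWarning: Mean of empty slice.
  ret = um.true_divide(
Traceback (most recent call last):
IndexError: index -1 is out of bounds for axis 0 with size 0
```

{"method": "carry_out", "body": {
  "deltas": [
    {"tx": 1.2,"ty": 0.6,"tz": 0,"rx": 0,"ry": 0,"rz": 0.9},
    {"tx": 2.4,"ty": 1.2,"tz": 0,"rx": 0,"ry": 0,"rz": 1.8},
    {"tx": 3.6,"ty": 1.8,"tz": 0,"rx": 0,"ry": 0,"rz": 2.7},
    {"tx": 4.8,"ty": 2.4,"tz": 0,"rx": 0,"ry": 0,"rz": 3.6},
    {"tx": 6,"ty": 3,"tz": 0,"rx": 0,"ry": 0,"rz": 4.5}
  ]
}}

```text
clock: 0.67
ee_pos: [0.3692, -0.3992, 0.2313]
ee_rot: [180.0, 0.0, 48.2]
wrist_force: [0.4, -0.8, -0.7]
finger_gap: 0.0855
finger_force: 0.0
```

{"method": "carry_out", "body": {
  "deltas": [
    {"tx": 1,"ty": 0.9,"tz": 0,"rx": 0,"ry": 0,"rz": 1},
    {"tx": 2,"ty": 1.9,"tz": 0,"rx": 0,"ry": 0,"rz": 2},
    {"tx": 2,"ty": 1.9,"tz": 0,"rx": 0,"ry": 0,"rz": 2.6},
    {"tx": 2,"ty": 1.9,"tz": 0,"rx": 0,"ry": 0,"rz": 2.6},
    {"tx": 2,"ty": 1.9,"tz": 0,"rx": 0,"ry": 0,"rz": 2.6}
  ]
}}

```text
clock: 1.08
ee_pos: [0.4278, -0.3432, 0.2312]
ee_rot: [-180.0, 0.0, 63.5]
wrist_force: [-0.4, -1.3, -0.4]
finger_gap: 0.0851
finger_force: 0.0
```

```bash
cat >> h.py <<'E'
def look(x,y,lo,hi,r=.06,save=None,layer=.006):
    "fit of what the wrist camera sees between heights lo..hi (m) about x,y (m)"
    s=get_state(); p,W=cloud('wrist')
    if save: cv2.imwrite(save,p)
    X=W.reshape(-1,3); X=X[(X[:,2]>lo)&(X[:,2]<hi)&(np.hypot(X[:,0]-x,X[:,1]-y)<r)]
    print('tcp',np.round(s['ee_pos']*1e3,1),np.round(s['ee_rot'],1),'t %.1f'%s['clock'],'gap %.1f'%(s['finger_gap']*1e3),'F',np.round(s['wrist_force'],1))
    if len(X): print(len(X),rect(X[:,:2]),'mean',np.round(X.mean(0)*1e3,1),'z50/95',np.round(np.percentile(X[:,2],[50,95])*1e3,1))
    return X
E
python3 - <<'E'
from h import *
look(.429,-.3425,.010,.03,save='pics/w1.png')
E
```

```text
tcp [ 427.8 -343.2  231.2] [-180.     0.    63.5] t 1.1 gap 85.1 F [-0.4 -1.3 -0.4]
2812 (array([ 428.5, -342.8]), array([65.7, 66.1]), 63.7) mean [ 429.  -341.8   14.1] z50/95 [14.1 15.3]
```

{"method": "carry_out", "body": {
  "deltas": [
    {"tx": 0,"ty": 0,"tz": -1.3,"rx": 0,"ry": 0,"rz": 0},
    {"tx": 0,"ty": 0,"tz": -2.6,"rx": 0,"ry": 0,"rz": 0},
    {"tx": 0,"ty": 0,"tz": -3.9,"rx": 0,"ry": 0,"rz": 0},
    {"tx": 0.02,"ty": 0,"tz": -5.2,"rx": 0,"ry": 0,"rz": 0},
    {"tx": 0.02,"ty": 0,"tz": -6.4,"rx": 0,"ry": 0,"rz": 0}
  ]
}}

```text
clock: 1.55
ee_pos: [0.427, -0.3444, 0.0375]
ee_rot: [180.0, 0.0, 63.3]
wrist_force: [0.4, -0.2, 0.2]
finger_gap: 0.0851
finger_force: 0.0
```

{"method": "carry_out", "body": {
  "deltas": [
    {"tx": 0,"ty": 0,"tz": -0.6,"rx": 0,"ry": 0,"rz": 0},
    {"tx": 0,"ty": 0,"tz": -1.0,"rx": 0,"ry": 0,"rz": 0},
    {"tx": 0,"ty": 0,"tz": -1.2,"rx": 0,"ry": 0,"rz": 0},
    {"tx": 0,"ty": 0,"tz": -1.32,"rx": 0,"ry": 0,"rz": 0},
    {"tx": 0,"ty": 0,"tz": -1.32,"rx": 0,"ry": 0,"rz": 0}
  ]
}}

```text
clock: 1.97
ee_pos: [0.4279, -0.3441, -0.0004]
ee_rot: [-180.0, 0.0, 63.4]
wrist_force: [-0.2, 0.3, 0.7]
finger_gap: 0.0851
finger_force: 0.0
```

{"method": "carry_out", "body": {
  "deltas": [
    {"tx": 0,"ty": 0,"tz": 0,"rx": 0,"ry": 0,"rz": 0},
    {"tx": 0,"ty": 0,"tz": 0,"rx": 0,"ry": 0,"rz": 0},
    {"tx": 0,"ty": 0,"tz": 0,"rx": 0,"ry": 0,"rz": 0},
    {"tx": 0,"ty": 0,"tz": 0,"rx": 0,"ry": 0,"rz": 0},
    {"tx": 0,"ty": 0,"tz": 0,"rx": 0,"ry": 0,"rz": 0}
  ],
  "fingers": 50,
  "newtons": 40
}}

```text
clock: 2.38
ee_pos: [0.4289, -0.3441, 0.0012]
ee_rot: [179.9, 0.1, 63.6]
wrist_force: [-1.7, 0.1, 6.8]
finger_gap: 0.0645
finger_force: 44.9
```

{"method": "carry_out", "body": {
  "deltas": [
    {"tx": 0,"ty": 0,"tz": 0.5,"rx": 0,"ry": 0,"rz": 0},
    {"tx": 0,"ty": 0,"tz": 1.5,"rx": 0,"ry": 0,"rz": 0},
    {"tx": 0,"ty": 0,"tz": 2.8,"rx": 0,"ry": 0,"rz": 0},
    {"tx": 0,"ty": 0,"tz": 4.1,"rx": 0,"ry": 0,"rz": 0},
    {"tx": 0.2,"ty": 0.2,"tz": 5,"rx": 0,"ry": 0,"rz": 0}
  ]
}}

```text
clock: 2.8
ee_pos: [0.4346, -0.3385, 0.1537]
ee_rot: [179.8, 0.1, 63.5]
wrist_force: [0.4, -1.0, -0.7]
finger_gap: 0.0647
finger_force: 44.7
```

{"method": "carry_out", "body": {
  "deltas": [
    {"tx": 0.75,"ty": 0.9,"tz": 0,"rx": 0,"ry": 0,"rz": 0.5},
    {"tx": 1.5,"ty": 1.8,"tz": 0,"rx": 0,"ry": 0,"rz": 1},
    {"tx": 2.3,"ty": 2.7,"tz": 0,"rx": 0,"ry": 0,"rz": 1.5},
    {"tx": 3.1,"ty": 3.6,"tz": 0,"rx": 0,"ry": 0,"rz": 2},
    {"tx": 3.9,"ty": 4.6,"tz": 0,"rx": 0,"ry": 0,"rz": 2.6}
  ]
}}

```text
clock: 3.22
ee_pos: [0.5524, -0.1982, 0.1504]
ee_rot: [179.9, 0.0, 79.3]
wrist_force: [0.6, -0.7, -1.8]
finger_gap: 0.0644
finger_force: 44.7
```

{"method": "carry_out", "body": {
  "deltas": [
    {"tx": 0.75,"ty": 0.9,"tz": 0,"rx": 0,"ry": 0,"rz": 0.5},
    {"tx": 1.5,"ty": 1.8,"tz": 0,"rx": 0,"ry": 0,"rz": 1},
    {"tx": 2.3,"ty": 2.7,"tz": 0,"rx": 0,"ry": 0,"rz": 1.5},
    {"tx": 3.1,"ty": 3.6,"tz": 0,"rx": 0,"ry": 0,"rz": 2},
    {"tx": 3.85,"ty": 4.6,"tz": 0,"rx": 0,"ry": 0,"rz": 2.5}
  ]
}}

```text
clock: 3.63
ee_pos: [0.668, -0.06, 0.1502]
ee_rot: [179.9, 0.0, 94.3]
wrist_force: [0.5, -0.1, -1.3]
finger_gap: 0.0651
finger_force: 44.7
```

Run:
```python
from h import *
look(.6675,.0175,.025,.036,.065,save='pics/w2.png')
X=look(.6675,.0175,.042,.066,.03)
```

```text
tcp [668.  -60.  150.2] [179.9   0.   94.3] t 3.6 gap 65.1 F [ 0.5 -0.1 -1.3]
9778 (array([667.1,  17.2]), array([80.2, 80.3]), 4.8) mean [666.8  18.9  28. ] z50/95 [28.1 29.2]
tcp [671.1 -53.3 149.9] [179.8  -0.2  94.7] t 3.7 gap 64.5 F [-2.2  4.5 -0.4]
281 (array([667.6,  17.3]), array([13.4, 13. ]), 4.1) mean [667.3  17.4  54.9] z50/95 [54.9 58.7]
```

View pics/w2.png

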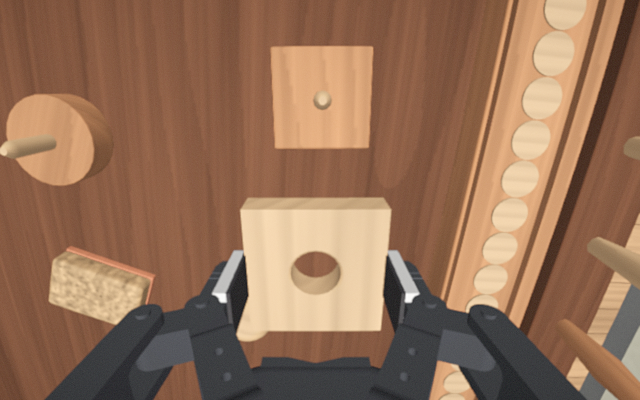

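The picture shows the plate held square between the pads with its hole at (316,272). The square post and its dowel are ahead at (322,100), free of obstruction.

{"method": "carry_out", "body": {
  "deltas": [
    {"tx": 0,"ty": 1.2,"tz": 0,"rx": 0,"ry": 0,"rz": 0.08},
    {"tx": 0,"ty": 2,"tz": 0,"rx": 0,"ry": 0,"rz": 0.08},
    {"tx": 0,"ty": 2.6,"tz": 0,"rx": 0,"ry": 0,"rz": 0.08},
    {"tx": 0,"ty": 2.6,"tz": 0,"rx": 0,"ry": 0,"rz": 0.08},
    {"tx": 0,"ty": 2.6,"tz": 0,"rx": 0,"ry": 0,"rz": 0.08}
  ]
}}

```text
clock: 4.15
ee_pos: [0.6667, 0.0174, 0.15]
ee_rot: [180.0, 0.0, 94.7]
wrist_force: [-0.3, 0.5, -0.0]
finger_gap: 0.0648
finger_force: 44.7
```

```bash
cat >> h.py <<'E'
def held(r=.05,lo=-.02,hi=.06,band=.004):
    "the held part's top face in the world"
    s=get_state(); t=s['ee_pos']; p,W=cloud('wrist'); X=W.reshape(-1,3)
    y=R.from_euler('xyz',s['ee_rot'],degrees=True).as_matrix()[:,1]
    D=X-t; m=(abs(D@y)<s['finger_gap']/2-.001)&(np.hypot(D[:,0],D[:,1])<r)&(D[:,2]>lo)&(D[:,2]<hi); X=X[m]
    z=np.median(X[:,2]); L=X[abs(X[:,2]-z)<band]
    print('held: tcp',np.round(t*1e3,1),np.round(s['ee_rot'],1),'t %.1f'%s['clock'],'gap %.1f'%(s['finger_gap']*1e3),'F',np.round(s['wrist_force'],1),'| n',len(L),'rect',rect(L[:,:2]),'z %.1f'%(z*1e3))
    return L,p
E
python3 - <<'E'
from h import *
held()
E
```

```text
held: tcp [666.7  17.4 150. ] [180.    0.   94.7] t 4.2 gap 64.8 F [-0.3  0.5 -0. ] | n 15009 rect (array([666.7,  18.1]), array([62.7, 67.3]), 4.7) z 162.7
```

{"method": "carry_out", "body": {
  "deltas": [
    {"tx": 0.02,"ty": -0.03,"tz": -1,"rx": 0,"ry": 0,"rz": 0},
    {"tx": 0.02,"ty": -0.03,"tz": -2,"rx": 0,"ry": 0,"rz": 0},
    {"tx": 0.02,"ty": -0.03,"tz": -2.7,"rx": 0,"ry": 0,"rz": 0},
    {"tx": 0.02,"ty": -0.03,"tz": -3.2,"rx": 0,"ry": 0,"rz": 0},
    {"tx": 0.02,"ty": -0.03,"tz": -3.5,"rx": 0,"ry": 0,"rz": 0}
  ]
}}

```text
clock: 4.62
ee_pos: [0.6663, 0.0142, 0.0424]
ee_rot: [-179.8, -0.0, 94.5]
wrist_force: [-0.0, 0.8, -1.0]
finger_gap: 0.0647
finger_force: 44.7
```

{"method": "carry_out", "body": {
  "deltas": [
    {"tx": 0,"ty": 0,"tz": -0.15,"rx": 0,"ry": 0,"rz": 0},
    {"tx": 0,"ty": 0,"tz": -0.25,"rx": 0,"ry": 0,"rz": 0},
    {"tx": 0,"ty": 0,"tz": -0.35,"rx": 0,"ry": 0,"rz": 0},
    {"tx": 0,"ty": 0,"tz": -0.38,"rx": 0,"ry": 0,"rz": 0},
    {"tx": 0,"ty": 0,"tz": -0.38,"rx": 0,"ry": 0,"rz": 0}
  ]
}}

```text
clock: 5.03
ee_pos: [0.6679, 0.0157, 0.034]
ee_rot: [179.9, 0.0, 94.6]
wrist_force: [0.1, -0.3, -0.5]
finger_gap: 0.0648
finger_force: 44.7
```

{"method": "carry_out", "body": {
  "deltas": [
    {"tx": 0,"ty": 0,"tz": 0,"rx": 0,"ry": 0,"rz": 0},
    {"tx": 0,"ty": 0,"tz": 0,"rx": 0,"ry": 0,"rz": 0},
    {"tx": 0,"ty": 0,"tz": 0,"rx": 0,"ry": 0,"rz": 0},
    {"tx": 0,"ty": 0,"tz": 0.3,"rx": 0,"ry": 0,"rz": 0},
    {"tx": 0,"ty": 0,"tz": 1,"rx": 0,"ry": 0,"rz": 0}
  ],
  "fingers": 85
}}

```text
clock: 5.45
ee_pos: [0.6657, 0.016, 0.0613]
ee_rot: [-179.7, -0.1, 94.6]
wrist_force: [0.2, -0.8, 0.2]
finger_gap: 0.085
finger_force: 0.0
```

{"method": "carry_out", "body": {
  "deltas": [
    {"tx": 0,"ty": 0,"tz": 1.2,"rx": 0,"ry": 0,"rz": 0},
    {"tx": 0,"ty": 0,"tz": 2.5,"rx": 0,"ry": 0,"rz": 0},
    {"tx": 0,"ty": 0,"tz": 3.7,"rx": 0,"ry": 0,"rz": 0},
    {"tx": 0,"ty": -0.4,"tz": 4,"rx": 0,"ry": 0,"rz": 0},
    {"tx": -0.1,"ty": -1.4,"tz": 4,"rx": 0,"ry": 0,"rz": 0.4}
  ]
}}

```text
clock: 5.87
ee_pos: [0.6668, -0.0235, 0.1891]
ee_rot: [179.4, 0.1, 97.3]
wrist_force: [0.1, 0.0, -1.5]
finger_gap: 0.0853
finger_force: 0.0
```

Run:
```python
from h import *
look(.667,.017,.039,.05,.055,save='pics/w3.png')
```

```text
tcp [666.8 -23.5 189.1] [1.794e+02 1.000e-01 9.730e+01] t 5.9 gap 85.3 F [ 0.1  0.  -1.5]
4811 (array([668. ,  16.6]), array([66.3, 66.6]), 4.6) mean [667.7  17.9  44. ] z50/95 [44.1 45.3]
```

{"method": "carry_out", "body": {
  "deltas": [
    {"tx": -0.1,"ty": -1.3,"tz": 0,"rx": 0,"ry": 0,"rz": 0.5},
    {"tx": -0.3,"ty": -2.6,"tz": 0,"rx": 0,"ry": 0,"rz": 1},
    {"tx": -0.5,"ty": -3.9,"tz": 0,"rx": 0,"ry": 0,"rz": 1.5},
    {"tx": -0.7,"ty": -5.2,"tz": 0,"rx": 0,"ry": 0,"rz": 2},
    {"tx": -0.9,"ty": -6.5,"tz": 0,"rx": 0,"ry": 0,"rz": 2.5}
  ]
}}

```text
clock: 6.33
ee_pos: [0.6368, -0.223, 0.1836]
ee_rot: [-180.0, 0.0, 112.2]
wrist_force: [-0.3, 0.6, 0.3]
finger_gap: 0.0851
finger_force: 0.0
```

{"method": "carry_out", "body": {
  "deltas": [
    {"tx": -0.2,"ty": -1.3,"tz": 0,"rx": 0,"ry": 0,"rz": 0.5},
    {"tx": -0.4,"ty": -2.6,"tz": 0,"rx": 0,"ry": 0,"rz": 1},
    {"tx": -0.6,"ty": -3.8,"tz": 0,"rx": 0,"ry": 0,"rz": 1.6},
    {"tx": -0.65,"ty": -4.3,"tz": 0,"rx": 0,"ry": 0,"rz": 1.6},
    {"tx": -0.65,"ty": -4.3,"tz": 0,"rx": 0,"ry": 0,"rz": 1.6}
  ]
}}

```text
clock: 6.75
ee_pos: [0.6163, -0.3546, 0.1828]
ee_rot: [-180.0, 0.0, 121.3]
wrist_force: [-1.1, 0.2, -0.6]
finger_gap: 0.0852
finger_force: 0.0
```

Run:
```python
from h import *
X=look(.618,-.351,.015,.062,.05,save='pics/w4.png')
for a,b in((.03,.04),(.04,.05),(.05,.062)):
    L=X[(X[:,2]>a)&(X[:,2]<b)]; print(a,len(L),rect(L[:,:2]),L.mean(0))
```

```text
tcp [ 616.3 -354.6  182.8] [-180.     0.   121.3] t 6.8 gap 85.2 F [-1.1  0.2 -0.6]
2721 (array([ 618. , -351.9]), array([50.1, 50.6]), 32.8) mean [ 615.6 -348.    39.2] z50/95 [38.5 53. ]
0.03 1338 (array([ 618.1, -351.9]), array([49.9, 50. ]), 32.6) [ 0.6157511  -0.34813681  0.03488817]
0.04 892 (array([ 617.8, -351.4]), array([34.6, 34.4]), 32.6) [ 0.61674627 -0.34960689  0.04448212]
0.05 294 (array([ 617.5, -351.6]), array([17.9, 18.1]), 34.9) [ 0.61745334 -0.35136492  0.0531261 ]
```

View pics/w3.png

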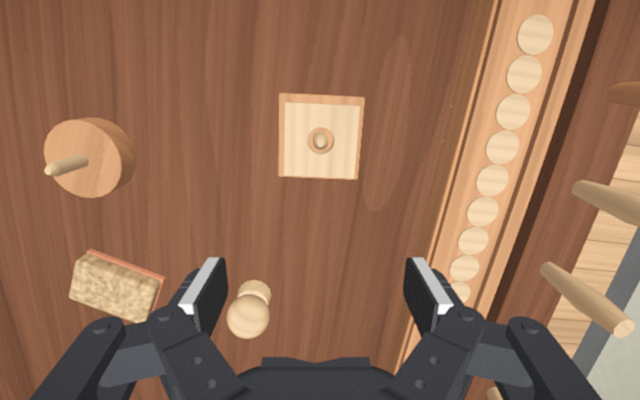

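Picture: the plate is seated on the post, with the dowel in its hole at (320,140).

{"method": "carry_out", "body": {
  "deltas": [
    {"tx": 0.06,"ty": 0.09,"tz": -1,"rx": 0,"ry": 0,"rz": 0.2},
    {"tx": 0.06,"ty": 0.09,"tz": -2.2,"rx": 0,"ry": 0,"rz": 0.2},
    {"tx": 0.06,"ty": 0.09,"tz": -3.4,"rx": 0,"ry": 0,"rz": 0.2},
    {"tx": 0.06,"ty": 0.09,"tz": -4.6,"rx": 0,"ry": 0,"rz": 0.2},
    {"tx": 0.06,"ty": 0.09,"tz": -5.4,"rx": 0,"ry": 0,"rz": 0.2}
  ]
}}

```text
clock: 7.22
ee_pos: [0.619, -0.344, 0.0178]
ee_rot: [-179.9, -0.3, 122.9]
wrist_force: [-0.6, -0.0, 0.8]
finger_gap: 0.0847
finger_force: 0.0
```

{"method": "carry_out", "body": {
  "deltas": [
    {"tx": 0,"ty": 0,"tz": -0.3,"rx": 0,"ry": 0,"rz": 0},
    {"tx": 0,"ty": 0,"tz": -0.5,"rx": 0,"ry": 0,"rz": 0},
    {"tx": 0,"ty": 0,"tz": -0.55,"rx": 0,"ry": 0,"rz": 0},
    {"tx": 0,"ty": 0,"tz": -0.55,"rx": 0,"ry": 0,"rz": 0},
    {"tx": 0,"ty": 0,"tz": -0.55,"rx": 0,"ry": 0,"rz": 0}
  ]
}}

```text
clock: 7.63
ee_pos: [0.621, -0.3479, 0.0071]
ee_rot: [179.9, 0.2, 122.9]
wrist_force: [-0.2, 0.1, -0.9]
finger_gap: 0.0851
finger_force: 0.0
```

{"method": "carry_out", "body": {
  "deltas": [
    {"tx": 0,"ty": 0,"tz": 0,"rx": 0,"ry": 0,"rz": 0},
    {"tx": 0,"ty": 0,"tz": 0,"rx": 0,"ry": 0,"rz": 0},
    {"tx": 0,"ty": 0,"tz": 0,"rx": 0,"ry": 0,"rz": 0},
    {"tx": 0,"ty": 0,"tz": 0,"rx": 0,"ry": 0,"rz": 0},
    {"tx": 0,"ty": 0,"tz": 0,"rx": 0,"ry": 0,"rz": 0}
  ],
  "fingers": 40,
  "newtons": 40
}}

```text
clock: 8.05
ee_pos: [0.6205, -0.3482, 0.0081]
ee_rot: [179.9, 0.2, 122.8]
wrist_force: [-2.9, 1.3, 11.3]
finger_gap: 0.0658
finger_force: 41.3
```

{"method": "carry_out", "body": {
  "deltas": [
    {"tx": 0,"ty": 0,"tz": 0,"rx": 0,"ry": 0,"rz": 0},
    {"tx": 0,"ty": 0,"tz": 0.8,"rx": 0,"ry": 0,"rz": 0},
    {"tx": 0,"ty": 0,"tz": 2,"rx": 0,"ry": 0,"rz": 0},
    {"tx": 0,"ty": 0,"tz": 3.3,"rx": 0,"ry": 0,"rz": 0},
    {"tx": 0,"ty": 0,"tz": 4.6,"rx": 0,"ry": 0,"rz": 0}
  ]
}}

```text
clock: 8.47
ee_pos: [0.6195, -0.3473, 0.1447]
ee_rot: [180.0, -0.0, 122.8]
wrist_force: [0.6, -0.8, -0.3]
finger_gap: 0.0655
finger_force: 44.5
```

Run:
```python
from h import *
L,p=held(hi=.08); cv2.imwrite('pics/w5.png',p)
```

```text
held: tcp [ 619.5 -347.3  144.7] [180.   -0.  122.8] t 8.5 gap 65.5 F [ 0.6 -0.8 -0.3] | n 3354 rect (array([ 619.6, -347.7]), array([35.9, 35.3]), 32.6) z 179.5
```

View pics/w5.png

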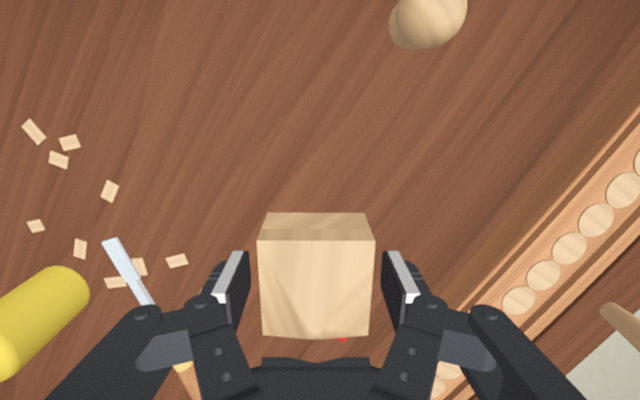

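The pyramid hangs upright between the pads, centred at about (316,275). There seems to be daylight on both sides of it, and the gap reads 65 mm on a 50 mm part. I'll look from the side.

Run:
```python
from h import *
print(get_state()['finger_gap'],get_state()['finger_force'])
p,W=cloud('scene'); a=p[60:190,170:330]; b=cv2.resize(a,(640,520),interpolation=cv2.INTER_CUBIC)
cv2.imwrite('pics/s6.png',b)
```

```text
0.06509314525910465 44.465893507003784
```

View pics/s6.png

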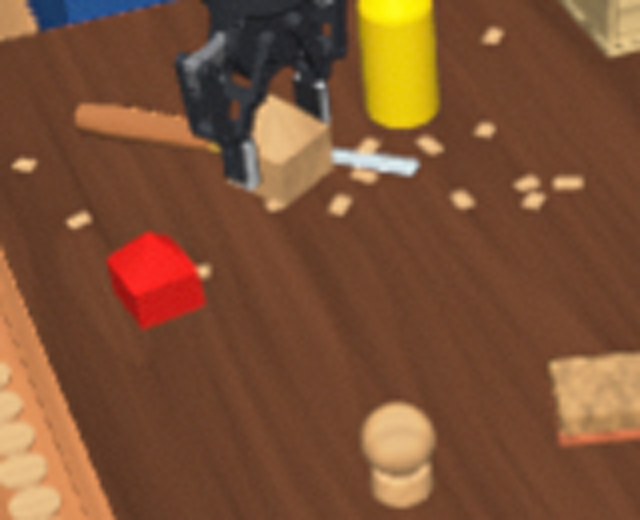

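{"method": "carry_out", "body": {
  "deltas": [
    {"tx": 0,"ty": 0.8,"tz": 0.4,"rx": 0,"ry": 0,"rz": -0.4},
    {"tx": 0,"ty": 1.8,"tz": 0.8,"rx": 0,"ry": 0,"rz": -1},
    {"tx": 0,"ty": 2.8,"tz": 0.8,"rx": 0,"ry": 0,"rz": -1.6},
    {"tx": 0,"ty": 3.8,"tz": 0.8,"rx": 0,"ry": 0,"rz": -2.2},
    {"tx": 0,"ty": 4.6,"tz": 0.8,"rx": 0,"ry": 0,"rz": -2.6}
  ]
}}

```text
clock: 8.98
ee_pos: [0.6197, -0.2074, 0.1674]
ee_rot: [179.9, 0.0, 107.1]
wrist_force: [0.9, -0.3, -1.3]
finger_gap: 0.0654
finger_force: 44.6
```

{"method": "carry_out", "body": {
  "deltas": [
    {"tx": 0.4,"ty": 1,"tz": 0,"rx": 0,"ry": 0,"rz": -0.6},
    {"tx": 0.8,"ty": 2,"tz": 0,"rx": 0,"ry": 0,"rz": -1.2},
    {"tx": 1.2,"ty": 3,"tz": 0,"rx": 0,"ry": 0,"rz": -1.8},
    {"tx": 1.6,"ty": 4,"tz": 0,"rx": 0,"ry": 0,"rz": -2.1},
    {"tx": 1.6,"ty": 4.5,"tz": 0,"rx": 0,"ry": 0,"rz": -2.1}
  ]
}}

```text
clock: 9.4
ee_pos: [0.6692, -0.0707, 0.1669]
ee_rot: [179.9, -0.1, 94.7]
wrist_force: [0.6, 1.2, -0.4]
finger_gap: 0.0649
finger_force: 44.6
```

{"method": "carry_out", "body": {
  "deltas": [
    {"tx": 0,"ty": 0,"tz": 0,"rx": 0,"ry": 0,"rz": 0},
    {"tx": 0,"ty": 0,"tz": 0,"rx": 0,"ry": 0,"rz": 0},
    {"tx": 0,"ty": 0,"tz": 0,"rx": 0,"ry": 0,"rz": 0}
  ]
}}

```text
clock: 9.65
ee_pos: [0.6675, -0.0756, 0.1669]
ee_rot: [-180.0, 0.0, 94.6]
wrist_force: [-0.2, 0.1, -0.6]
finger_gap: 0.0652
finger_force: 44.6
```

Run:
```python
from h import *
L,p=held(hi=.08,band=.03)
for a,b in((-.02,.005),(.005,.015),(.015,.025),(.025,.035),(.035,.06)):
    M=L[(L[:,2]-get_state()['ee_pos'][2]>a)&(L[:,2]-get_state()['ee_pos'][2]<b)]
    if len(M)>5: print(a,len(M),rect(M[:,:2]))
look(.667,.017,.039,.05,.055)
cv2.imwrite('pics/w7.png',p)
```

```text
held: tcp [667.5 -75.6 166.9] [-180.     0.    94.6] t 9.7 gap 65.2 F [-0.2  0.1 -0.6] | n 12679 rect (array([667.4, -76.7]), array([63.1, 49.9]), 4.1) z 201.8
-0.02 7 (array([675.3, -52.1]), array([23.6,  0.4]), 2.8)
0.005 1005 (array([665.6, -52.8]), array([50.2,  1.6]), 4.4)
0.015 2710 (array([667.5, -76.7]), array([50.4, 49.9]), 4.1)
0.025 5025 (array([667.6, -76.5]), array([45.9, 45.2]), 4.6)
0.035 3900 (array([667.8, -76. ]), array([63.1, 29. ]), 5.9)
tcp [667.5 -76.  166.9] [180.    0.   94.6] t 9.7 gap 65.2 F [-0.1 -0.6 -1. ]
6564 (array([667.7,  16.8]), array([66.3, 65.9]), 4.8) mean [667.5  18.   44.1] z50/95 [44.1 45.3]
```

View pics/w7.png

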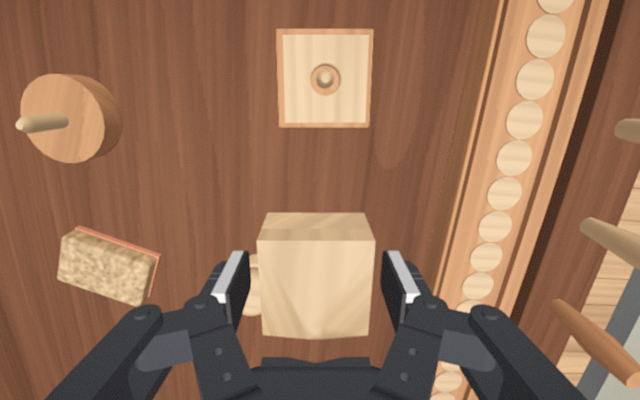

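Picture: the pyramid is steady and square in the grip. The plate and dowel are ahead at (325,78).

{"method": "carry_out", "body": {
  "deltas": [
    {"tx": 0,"ty": 1,"tz": 0,"rx": 0,"ry": 0,"rz": 0},
    {"tx": 0,"ty": 2,"tz": 0,"rx": 0,"ry": 0,"rz": 0},
    {"tx": 0,"ty": 2.8,"tz": 0,"rx": 0,"ry": 0,"rz": 0},
    {"tx": 0,"ty": 3.13,"tz": -0.3,"rx": 0,"ry": 0,"rz": 0},
    {"tx": 0,"ty": 3.13,"tz": -1,"rx": 0,"ry": 0,"rz": 0}
  ]
}}

```text
clock: 10.17
ee_pos: [0.6695, 0.0207, 0.1394]
ee_rot: [179.6, 0.0, 94.7]
wrist_force: [0.8, -0.1, -0.1]
finger_gap: 0.0651
finger_force: 44.6
```

{"method": "carry_out", "body": {
  "deltas": [
    {"tx": 0,"ty": 0,"tz": -0.8,"rx": 0,"ry": 0,"rz": 0},
    {"tx": 0,"ty": 0,"tz": -1.3,"rx": 0,"ry": 0,"rz": 0},
    {"tx": 0,"ty": 0,"tz": -1.7,"rx": 0,"ry": 0,"rz": 0},
    {"tx": 0,"ty": 0,"tz": -1.8,"rx": 0,"ry": 0,"rz": 0},
    {"tx": 0,"ty": 0,"tz": -1.8,"rx": 0,"ry": 0,"rz": 0}
  ]
}}

```text
clock: 10.58
ee_pos: [0.6674, 0.0184, 0.0818]
ee_rot: [-179.9, -0.0, 94.6]
wrist_force: [0.2, -0.5, -1.1]
finger_gap: 0.0654
finger_force: 44.6
```

Run:
```python
from h import *
held(hi=.08,band=.008)
```

```text
held: tcp [667.4  18.4  81.8] [-179.9   -0.    94.6] t 10.6 gap 65.4 F [ 0.2 -0.5 -1.1] | n 6643 rect (array([667.3,  17.7]), array([43.1, 42.7]), 4.1) z 116.6
```

{"method": "carry_out", "body": {
  "deltas": [
    {"tx": 0,"ty": -0.02,"tz": -0.3,"rx": 0,"ry": 0,"rz": 0},
    {"tx": 0,"ty": -0.02,"tz": -0.6,"rx": 0,"ry": 0,"rz": 0},
    {"tx": 0,"ty": -0.02,"tz": -0.8,"rx": 0,"ry": 0,"rz": 0},
    {"tx": 0,"ty": -0.02,"tz": -0.9,"rx": 0,"ry": 0,"rz": 0},
    {"tx": 0,"ty": -0.02,"tz": -0.9,"rx": 0,"ry": 0,"rz": 0}
  ]
}}

```text
clock: 11.05
ee_pos: [0.6674, 0.019, 0.0549]
ee_rot: [-179.9, -0.0, 94.6]
wrist_force: [0.0, -0.2, -0.3]
finger_gap: 0.0653
finger_force: 44.6
```

Run:
```python
from h import *
L,p=held(hi=.08,band=.03); print('apex',np.percentile(L[:,2],99.5))
```

```text
held: tcp [667.4  19.   54.9] [-179.9   -0.    94.6] t 11.1 gap 65.3 F [ 0.  -0.2 -0.3] | n 12923 rect (array([667.3,  17.7]), array([63.2, 50.5]), 3.6) z 86.8
apex 0.11384771919703092
```

{"method": "carry_out", "body": {
  "deltas": [
    {"tx": 0,"ty": 0,"tz": -0.03,"rx": 0,"ry": 0,"rz": 0},
    {"tx": 0,"ty": 0,"tz": -0.06,"rx": 0,"ry": 0,"rz": 0},
    {"tx": 0,"ty": 0,"tz": -0.06,"rx": 0,"ry": 0,"rz": 0}
  ]
}}

```text
clock: 11.35
ee_pos: [0.6681, 0.0189, 0.0543]
ee_rot: [179.9, 0.0, 94.6]
wrist_force: [0.6, -0.3, -1.4]
finger_gap: 0.0656
finger_force: 44.7
```

{"method": "carry_out", "body": {
  "deltas": [
    {"tx": 0,"ty": 0,"tz": 0,"rx": 0,"ry": 0,"rz": 0},
    {"tx": 0,"ty": 0,"tz": 0,"rx": 0,"ry": 0,"rz": 0},
    {"tx": 0,"ty": 0,"tz": 0,"rx": 0,"ry": 0,"rz": 0},
    {"tx": 0,"ty": 0,"tz": 0.3,"rx": 0,"ry": 0,"rz": 0},
    {"tx": 0,"ty": 0,"tz": 1,"rx": 0,"ry": 0,"rz": 0}
  ],
  "fingers": 85
}}

```text
clock: 11.77
ee_pos: [0.666, 0.0189, 0.0818]
ee_rot: [-179.7, -0.1, 94.6]
wrist_force: [-0.0, -0.2, -0.8]
finger_gap: 0.085
finger_force: 0.0
```

{"method": "carry_out", "body": {
  "deltas": [
    {"tx": 0,"ty": 0,"tz": 1,"rx": 0,"ry": 0,"rz": 0},
    {"tx": 0,"ty": 0,"tz": 2.2,"rx": 0,"ry": 0,"rz": 0},
    {"tx": 0,"ty": 0,"tz": 3.4,"rx": 0,"ry": 0,"rz": 0},
    {"tx": 0,"ty": 0,"tz": 3.6,"rx": 0,"ry": 0,"rz": 0},
    {"tx": 0,"ty": 0,"tz": 3.6,"rx": 0,"ry": 0,"rz": 0}
  ]
}}

```text
clock: 12.18
ee_pos: [0.6695, 0.0187, 0.1967]
ee_rot: [179.5, 0.1, 94.6]
wrist_force: [0.6, 0.1, 0.0]
finger_gap: 0.085
finger_force: 0.0
```

Run:
```python
from h import *
X=look(.667,.017,.05,.12,.05,save='pics/w8.png')
for a,b in((.07,.08),(.08,.09),(.09,.105)):
    L=X[(X[:,2]>a)&(X[:,2]<b)]; print(a,len(L),rect(L[:,:2]),L.mean(0))
print(X[:,2].max())
```

```text
tcp [669.5  18.7 196.7] [1.795e+02 1.000e-01 9.460e+01] t 12.2 gap 85.0 F [0.6 0.1 0. ]
3466 (array([668.2,  16.9]), array([50.1, 50.9]), 4.5) mean [667.7  22.9  84. ] z50/95 [84. 99.]
0.07 803 (array([668.2,  16.9]), array([50.1, 50.9]), 4.4) [0.66768118 0.0240654  0.07742538]
0.08 1449 (array([668.2,  17.5]), array([44.6, 44.8]), 3.0) [0.66773246 0.02126481 0.08462073]
0.09 942 (array([668.2,  17.3]), array([27.2, 28.2]), 5.6) [0.66794273 0.01895127 0.09523686]
0.10376679482169215
```

View pics/w8.png

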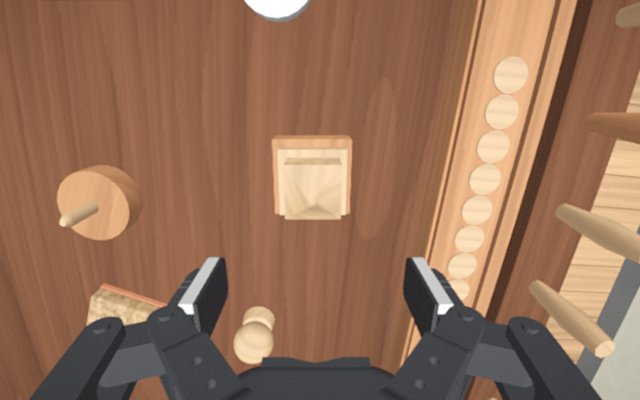

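Picture: the pyramid is centred on the plate, with an even border around it at about (312,185). Next is the disc.

{"method": "carry_out", "body": {
  "deltas": [
    {"tx": -0.2,"ty": 1.1,"tz": 0,"rx": 0,"ry": 0,"rz": 0},
    {"tx": -0.4,"ty": 2.4,"tz": 0,"rx": 0,"ry": 0,"rz": 0},
    {"tx": -0.7,"ty": 3.7,"tz": 0,"rx": 0,"ry": 0,"rz": 0},
    {"tx": -1,"ty": 5,"tz": 0,"rx": 0,"ry": 0,"rz": 0},
    {"tx": -1.2,"ty": 6.3,"tz": 0,"rx": 0,"ry": 0,"rz": 0}
  ]
}}

```text
clock: 12.65
ee_pos: [0.6299, 0.2092, 0.1897]
ee_rot: [-179.8, 0.0, 94.6]
wrist_force: [-0.5, 0.4, -0.2]
finger_gap: 0.0851
finger_force: 0.0
```

{"method": "carry_out", "body": {
  "deltas": [
    {"tx": -0.2,"ty": 1.2,"tz": 0,"rx": 0,"ry": 0,"rz": 0},
    {"tx": -0.5,"ty": 2.4,"tz": 0,"rx": 0,"ry": 0,"rz": 0},
    {"tx": -0.8,"ty": 3.6,"tz": 0,"rx": 0,"ry": 0,"rz": 0},
    {"tx": -1,"ty": 4.4,"tz": 0,"rx": 0,"ry": 0,"rz": 0},
    {"tx": -1,"ty": 4.5,"tz": 0,"rx": 0,"ry": 0,"rz": 0}
  ]
}}

```text
clock: 13.07
ee_pos: [0.5987, 0.3475, 0.1894]
ee_rot: [-179.8, -0.0, 94.9]
wrist_force: [-0.4, -0.0, -0.3]
finger_gap: 0.0848
finger_force: 0.0
```

{"method": "carry_out", "body": {
  "deltas": [
    {"tx": 0,"ty": 0,"tz": -0.5,"rx": 0,"ry": 0,"rz": 0},
    {"tx": 0,"ty": 0,"tz": -1,"rx": 0,"ry": 0,"rz": 0},
    {"tx": 0,"ty": 0,"tz": -1,"rx": 0,"ry": 0,"rz": 0},
    {"tx": 0,"ty": 0,"tz": -1,"rx": 0,"ry": 0,"rz": 0}
  ]
}}

```text
clock: 13.4
ee_pos: [0.601, 0.3418, 0.1598]
ee_rot: [-179.8, 0.1, 94.6]
wrist_force: [-0.2, 0.2, 0.4]
finger_gap: 0.0849
finger_force: 0.0
```

Run:
```python
from h import *
look(.6015,.3438,.010,.03,.05)
```

```text
tcp [601.  341.8 159.8] [-1.798e+02  1.000e-01  9.460e+01] t 13.4 gap 84.9 F [-0.2  0.2  0.4]
3125 (array([601.7, 343.8]), array([65.2, 64.3]), 5.3) mean [601.7 345.   14. ] z50/95 [14.  15.1]
```

{"method": "carry_out", "body": {
  "deltas": [
    {"tx": 0.02,"ty": 0.06,"tz": -1,"rx": 0,"ry": 0,"rz": 0},
    {"tx": 0.02,"ty": 0.06,"tz": -2.2,"rx": 0,"ry": 0,"rz": 0},
    {"tx": 0.02,"ty": 0.06,"tz": -3.4,"rx": 0,"ry": 0,"rz": 0},
    {"tx": 0.02,"ty": 0.06,"tz": -4.3,"rx": 0,"ry": 0,"rz": 0},
    {"tx": 0.02,"ty": 0.06,"tz": -4.8,"rx": 0,"ry": 0,"rz": 0}
  ]
}}

```text
clock: 13.87
ee_pos: [0.6012, 0.3434, 0.0147]
ee_rot: [-179.8, 0.1, 94.6]
wrist_force: [-0.5, -0.2, -0.4]
finger_gap: 0.0844
finger_force: 0.0
```

{"method": "carry_out", "body": {
  "deltas": [
    {"tx": 0,"ty": 0,"tz": -0.25,"rx": 0,"ry": 0,"rz": 0},
    {"tx": 0,"ty": 0,"tz": -0.43,"rx": 0,"ry": 0,"rz": 0},
    {"tx": 0,"ty": 0,"tz": -0.43,"rx": 0,"ry": 0,"rz": 0},
    {"tx": 0,"ty": 0,"tz": -0.43,"rx": 0,"ry": 0,"rz": 0},
    {"tx": 0,"ty": 0,"tz": -0.43,"rx": 0,"ry": 0,"rz": 0}
  ]
}}

```text
clock: 14.28
ee_pos: [0.6035, 0.345, 0.007]
ee_rot: [179.8, -0.1, 94.6]
wrist_force: [-0.2, 0.4, 1.0]
finger_gap: 0.0847
finger_force: 0.0
```

{"method": "carry_out", "body": {
  "deltas": [
    {"tx": 0,"ty": 0,"tz": 0,"rx": 0,"ry": 0,"rz": 0},
    {"tx": 0,"ty": 0,"tz": 0,"rx": 0,"ry": 0,"rz": 0},
    {"tx": 0,"ty": 0,"tz": 0,"rx": 0,"ry": 0,"rz": 0},
    {"tx": 0,"ty": 0,"tz": 0,"rx": 0,"ry": 0,"rz": 0},
    {"tx": 0,"ty": 0,"tz": 0,"rx": 0,"ry": 0,"rz": 0}
  ],
  "fingers": 45,
  "newtons": 40
}}

```text
clock: 14.7
ee_pos: [0.603, 0.3449, 0.0075]
ee_rot: [179.9, -0.0, 94.7]
wrist_force: [-3.0, -1.4, 9.8]
finger_gap: 0.0629
finger_force: 41.4
```

{"method": "carry_out", "body": {
  "deltas": [
    {"tx": 0,"ty": 0,"tz": 0,"rx": 0,"ry": 0,"rz": 0},
    {"tx": 0,"ty": 0,"tz": 0.8,"rx": 0,"ry": 0,"rz": 0},
    {"tx": 0,"ty": 0,"tz": 2,"rx": 0,"ry": 0,"rz": 0},
    {"tx": 0,"ty": 0,"tz": 3.3,"rx": 0,"ry": 0,"rz": 0},
    {"tx": 0,"ty": 0,"tz": 4.6,"rx": 0,"ry": 0,"rz": 0}
  ]
}}

```text
clock: 15.12
ee_pos: [0.602, 0.3445, 0.1447]
ee_rot: [-180.0, 0.0, 94.6]
wrist_force: [0.9, 1.7, -0.8]
finger_gap: 0.0631
finger_force: 43.8
```

{"method": "carry_out", "body": {
  "deltas": [
    {"tx": -0.3,"ty": -0.9,"tz": 0.2,"rx": 0,"ry": 0,"rz": 0},
    {"tx": -0.7,"ty": -2,"tz": 0.4,"rx": 0,"ry": 0,"rz": 0},
    {"tx": -1.1,"ty": -3.2,"tz": 0.4,"rx": 0,"ry": 0,"rz": 0},
    {"tx": -1.5,"ty": -4.4,"tz": 0.4,"rx": 0,"ry": 0,"rz": 0},
    {"tx": -1.95,"ty": -5.6,"tz": 0.4,"rx": 0,"ry": 0,"rz": 0}
  ]
}}

```text
clock: 15.53
ee_pos: [0.5432, 0.1753, 0.1558]
ee_rot: [179.9, 0.0, 94.7]
wrist_force: [0.3, -0.6, -0.5]
finger_gap: 0.0624
finger_force: 43.8
```

{"method": "carry_out", "body": {
  "deltas": [
    {"tx": -0.4,"ty": -1.2,"tz": 0,"rx": 0,"ry": 0,"rz": 0},
    {"tx": -0.8,"ty": -2.4,"tz": 0,"rx": 0,"ry": 0,"rz": 0},
    {"tx": -1.2,"ty": -3.6,"tz": 0,"rx": 0,"ry": 0,"rz": 0},
    {"tx": -1.6,"ty": -4.8,"tz": 0,"rx": 0,"ry": 0,"rz": 0},
    {"tx": -2.05,"ty": -6,"tz": 0,"rx": 0,"ry": 0,"rz": 0}
  ]
}}

```text
clock: 15.95
ee_pos: [0.4819, -0.0049, 0.1558]
ee_rot: [179.9, 0.0, 94.7]
wrist_force: [0.6, -0.1, 0.3]
finger_gap: 0.0628
finger_force: 43.8
```

{"method": "carry_out", "body": {
  "deltas": [
    {"tx": -0.5,"ty": -1.1,"tz": 0,"rx": 0,"ry": 0,"rz": 0},
    {"tx": -1,"ty": -2.2,"tz": 0,"rx": 0,"ry": 0,"rz": 0},
    {"tx": -1.4,"ty": -3.2,"tz": 0,"rx": 0,"ry": 0,"rz": 0},
    {"tx": -1.55,"ty": -3.55,"tz": 0,"rx": 0,"ry": 0,"rz": 0},
    {"tx": -1.55,"ty": -3.55,"tz": 0,"rx": 0,"ry": 0,"rz": 0}
  ]
}}

```text
clock: 16.37
ee_pos: [0.4351, -0.1122, 0.1557]
ee_rot: [180.0, 0.1, 94.4]
wrist_force: [-0.3, -0.2, -0.3]
finger_gap: 0.0627
finger_force: 43.8
```

{"method": "carry_out", "body": {
  "deltas": [
    {"tx": 0,"ty": 0,"tz": 0,"rx": 0,"ry": 0,"rz": 0},
    {"tx": 0,"ty": 0,"tz": 0,"rx": 0,"ry": 0,"rz": 0},
    {"tx": 0,"ty": 0,"tz": 0,"rx": 0,"ry": 0,"rz": 0}
  ]
}}

```text
clock: 16.62
ee_pos: [0.4363, -0.109, 0.1553]
ee_rot: [180.0, -0.0, 94.7]
wrist_force: [0.5, 0.2, -0.2]
finger_gap: 0.0627
finger_force: 43.8
```

Run:
```python
from h import *
L,p=held(); cv2.imwrite('pics/w9.png',p)
look(.4356,-.032,.025,.036,.065)
look(.4356,-.032,.045,.08,.03)
```

```text
held: tcp [ 436.3 -109.   155.3] [180.   -0.   94.7] t 16.6 gap 62.7 F [ 0.5  0.2 -0.2] | n 10414 rect (array([ 436.4, -110.2]), array([60.6, 65.7]), 4.5) z 161.4
tcp [ 436.3 -109.   155.2] [180.   -0.   94.7] t 16.7 gap 62.5 F [-0.7  0.  -0.5]
7185 (array([434.1, -32.7]), array([78.6, 79.1]), 32.8) mean [434.1 -31.4  28. ] z50/95 [28.  29.2]
tcp [ 436.2 -109.   155.1] [180.   -0.   94.7] t 16.7 gap 62.5 F [-0.2 -0.3 -0.5]
313 (array([434.6, -32.4]), array([12.8, 13.7]), 4.9) mean [434.4 -32.5  68.8] z50/95 [68.6 72.5]
```

View pics/w9.png

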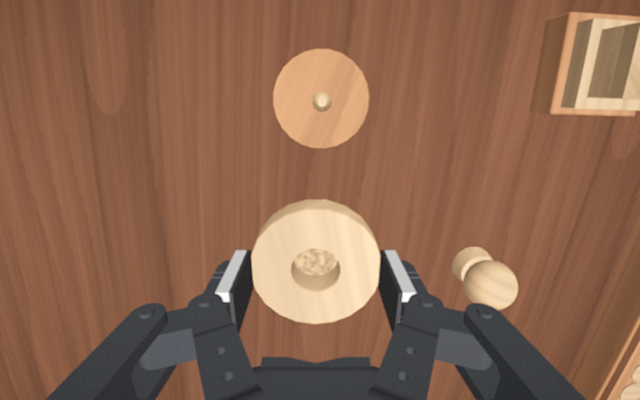

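Picture: the disc is held centred, with its hole at (316,268). The round post's dowel is at (322,101).

{"method": "carry_out", "body": {
  "deltas": [
    {"tx": -0.06,"ty": 0.9,"tz": 0,"rx": 0,"ry": 0,"rz": 0},
    {"tx": -0.06,"ty": 1.8,"tz": 0,"rx": 0,"ry": 0,"rz": 0},
    {"tx": -0.06,"ty": 2.5,"tz": 0,"rx": 0,"ry": 0,"rz": 0},
    {"tx": -0.06,"ty": 2.59,"tz": -0.6,"rx": 0,"ry": 0,"rz": 0},
    {"tx": -0.06,"ty": 2.59,"tz": -1.4,"rx": 0,"ry": 0,"rz": 0}
  ]
}}

```text
clock: 17.18
ee_pos: [0.4356, -0.0306, 0.1142]
ee_rot: [179.7, 0.1, 94.8]
wrist_force: [-0.3, -0.4, -1.1]
finger_gap: 0.0624
finger_force: 43.8
```

{"method": "carry_out", "body": {
  "deltas": [
    {"tx": 0,"ty": 0,"tz": -0.4,"rx": 0,"ry": 0,"rz": 0},
    {"tx": 0,"ty": 0,"tz": -0.4,"rx": 0,"ry": 0,"rz": 0},
    {"tx": 0,"ty": 0,"tz": -0.4,"rx": 0,"ry": 0,"rz": 0}
  ]
}}

```text
clock: 17.43
ee_pos: [0.434, -0.0317, 0.1009]
ee_rot: [-179.9, -0.0, 94.7]
wrist_force: [0.1, 0.2, -0.4]
finger_gap: 0.0624
finger_force: 44.0
```

Run:
```python
from h import *
held()
```

```text
held: tcp [434.  -31.7 100.9] [-179.9   -0.    94.7] t 17.4 gap 62.4 F [ 0.1  0.2 -0.4] | n 10402 rect (array([434.1, -33.1]), array([60.4, 66.8]), 4.7) z 107.1
```

{"method": "carry_out", "body": {
  "deltas": [
    {"tx": 0.01,"ty": 0.02,"tz": -0.5,"rx": 0,"ry": 0,"rz": 0},
    {"tx": 0.01,"ty": 0.02,"tz": -1,"rx": 0,"ry": 0,"rz": 0},
    {"tx": 0.01,"ty": 0.02,"tz": -1.5,"rx": 0,"ry": 0,"rz": 0},
    {"tx": 0.01,"ty": 0.02,"tz": -1.9,"rx": 0,"ry": 0,"rz": 0},
    {"tx": 0.01,"ty": 0.02,"tz": -2.04,"rx": 0,"ry": 0,"rz": 0}
  ]
}}

```text
clock: 17.9
ee_pos: [0.4345, -0.0316, 0.0396]
ee_rot: [-180.0, -0.0, 94.6]
wrist_force: [0.1, 0.3, -0.6]
finger_gap: 0.0628
finger_force: 44.0
```

{"method": "carry_out", "body": {
  "deltas": [
    {"tx": 0,"ty": 0,"tz": 0,"rx": 0,"ry": 0,"rz": 0},
    {"tx": 0,"ty": 0,"tz": 0,"rx": 0,"ry": 0,"rz": 0},
    {"tx": 0,"ty": 0,"tz": 0,"rx": 0,"ry": 0,"rz": 0}
  ]
}}

```text
clock: 18.15
ee_pos: [0.4352, -0.0318, 0.0409]
ee_rot: [179.9, 0.0, 94.6]
wrist_force: [0.6, -0.2, -0.3]
finger_gap: 0.063
finger_force: 44.0
```

Run:
```python
from h import *
held()
```

```text
held: tcp [435.2 -31.8  40.9] [179.9   0.   94.6] t 18.1 gap 63.0 F [ 0.6 -0.2 -0.3] | n 10102 rect (array([435.3, -33.1]), array([61. , 65.8]), 4.4) z 46.9
```

{"method": "carry_out", "body": {
  "deltas": [
    {"tx": 0,"ty": 0.01,"tz": -0.06,"rx": 0,"ry": 0,"rz": 0},
    {"tx": 0,"ty": 0.01,"tz": -0.06,"rx": 0,"ry": 0,"rz": 0}
  ]
}}

```text
clock: 18.37
ee_pos: [0.4346, -0.0313, 0.0384]
ee_rot: [180.0, 0.0, 94.6]
wrist_force: [-0.2, 1.0, -0.6]
finger_gap: 0.0624
finger_force: 44.0
```

{"method": "carry_out", "body": {
  "deltas": [
    {"tx": 0,"ty": 0,"tz": 0,"rx": 0,"ry": 0,"rz": 0},
    {"tx": 0,"ty": 0,"tz": 0,"rx": 0,"ry": 0,"rz": 0},
    {"tx": 0,"ty": 0,"tz": 0,"rx": 0,"ry": 0,"rz": 0},
    {"tx": 0,"ty": 0,"tz": 0.3,"rx": 0,"ry": 0,"rz": 0},
    {"tx": 0,"ty": 0,"tz": 1,"rx": 0,"ry": 0,"rz": 0}
  ],
  "fingers": 85
}}

```text
clock: 18.78
ee_pos: [0.4329, -0.0309, 0.0672]
ee_rot: [-179.7, -0.1, 94.6]
wrist_force: [-0.2, 0.1, -1.4]
finger_gap: 0.085
finger_force: 0.0
```

{"method": "carry_out", "body": {
  "deltas": [
    {"tx": 0,"ty": 0,"tz": 1,"rx": 0,"ry": 0,"rz": 0},
    {"tx": 0,"ty": 0,"tz": 2.2,"rx": 0,"ry": 0,"rz": 0},
    {"tx": 0,"ty": 0,"tz": 2.8,"rx": 0,"ry": 0,"rz": 0},
    {"tx": 0,"ty": 0,"tz": 2.8,"rx": 0,"ry": 0,"rz": 0},
    {"tx": 0,"ty": 0,"tz": 2.8,"rx": 0,"ry": 0,"rz": 0}
  ]
}}

```text
clock: 19.2
ee_pos: [0.4349, -0.0314, 0.1534]
ee_rot: [179.8, 0.1, 94.6]
wrist_force: [-1.0, -1.0, -0.3]
finger_gap: 0.0851
finger_force: 0.0
```

Run:
```python
from h import *
look(.4356,-.032,.038,.054,.05)
```

```text
tcp [434.9 -31.4 153.4] [1.798e+02 1.000e-01 9.460e+01] t 19.2 gap 85.1 F [-1.  -1.  -0.3]
3963 (array([434.5, -32.3]), array([64.8, 65.3]), 24.1) mean [434.5 -30.5  44. ] z50/95 [44.  45.2]
```

{"method": "carry_out", "body": {
  "deltas": [
    {"tx": 0,"ty": 1.1,"tz": 0,"rx": 0,"ry": 0,"rz": 0},
    {"tx": 0,"ty": 2.4,"tz": 0,"rx": 0,"ry": 0,"rz": 0},
    {"tx": 0,"ty": 3.7,"tz": 0,"rx": 0,"ry": 0,"rz": 0},
    {"tx": 0,"ty": 5,"tz": 0,"rx": 0,"ry": 0,"rz": 0},
    {"tx": 0,"ty": 6.2,"tz": 0,"rx": 0,"ry": 0,"rz": 0}
  ]
}}

```text
clock: 19.67
ee_pos: [0.4331, 0.1565, 0.1507]
ee_rot: [-179.8, 0.0, 94.6]
wrist_force: [1.1, -0.1, -0.5]
finger_gap: 0.085
finger_force: 0.0
```

{"method": "carry_out", "body": {
  "deltas": [
    {"tx": 0,"ty": 1.2,"tz": 0,"rx": 0,"ry": 0,"rz": 0},
    {"tx": 0,"ty": 2.4,"tz": 0,"rx": 0,"ry": 0,"rz": 0},
    {"tx": 0,"ty": 3.6,"tz": 0,"rx": 0,"ry": 0,"rz": 0},
    {"tx": 0.08,"ty": 4.8,"tz": 0,"rx": 0,"ry": 0,"rz": 0},
    {"tx": 0.08,"ty": 5.8,"tz": 0,"rx": 0,"ry": 0,"rz": 0}
  ],
  "fingers": 72
}}

```text
clock: 20.08
ee_pos: [0.4358, 0.3307, 0.1503]
ee_rot: [-179.8, 0.1, 94.7]
wrist_force: [1.4, 0.5, 0.1]
finger_gap: 0.0722
finger_force: 0.0
```

{"method": "carry_out", "body": {
  "deltas": [
    {"tx": 0,"ty": 0.24,"tz": 0,"rx": 0,"ry": 0,"rz": 0},
    {"tx": 0,"ty": 0.24,"tz": 0,"rx": 0,"ry": 0,"rz": 0},
    {"tx": 0,"ty": 0.24,"tz": 0,"rx": 0,"ry": 0,"rz": 0},
    {"tx": 0,"ty": 0.24,"tz": 0,"rx": 0,"ry": 0,"rz": 0}
  ]
}}

```text
clock: 20.42
ee_pos: [0.4365, 0.3344, 0.1513]
ee_rot: [-179.9, 0.1, 94.6]
wrist_force: [-0.2, -0.2, -0.9]
finger_gap: 0.0721
finger_force: 0.0
```

Run:
```python
from h import *
look(.4375,.335,.009,.03,.04,save='pics/w10.png')
```

```text
tcp [436.5 334.4 151.3] [-1.799e+02  1.000e-01  9.460e+01] t 20.4 gap 72.1 F [-0.2 -0.2 -0.9]
1478 (array([436.7, 335.6]), array([46.7, 47. ]), 21.2) mean [436.7 336.2  11.9] z50/95 [11.9 13.1]
```

{"method": "carry_out", "body": {
  "deltas": [
    {"tx": 0.01,"ty": 0.04,"tz": -1,"rx": 0,"ry": 0,"rz": 0},
    {"tx": 0.01,"ty": 0.04,"tz": -2.2,"rx": 0,"ry": 0,"rz": 0},
    {"tx": 0.01,"ty": 0.04,"tz": -3.4,"rx": 0,"ry": 0,"rz": 0},
    {"tx": 0.01,"ty": 0.04,"tz": -4.3,"rx": 0,"ry": 0,"rz": 0},
    {"tx": 0.01,"ty": 0.04,"tz": -4.6,"rx": 0,"ry": 0,"rz": 0}
  ]
}}

```text
clock: 20.88
ee_pos: [0.4351, 0.3344, 0.0104]
ee_rot: [-179.6, 0.2, 94.5]
wrist_force: [-1.2, -0.6, 0.9]
finger_gap: 0.0722
finger_force: 0.0
```

{"method": "carry_out", "body": {
  "deltas": [
    {"tx": 0,"ty": 0,"tz": -0.2,"rx": 0,"ry": 0,"rz": 0},
    {"tx": 0,"ty": 0,"tz": -0.35,"rx": 0,"ry": 0,"rz": 0},
    {"tx": 0,"ty": 0,"tz": -0.35,"rx": 0,"ry": 0,"rz": 0},
    {"tx": 0,"ty": 0,"tz": -0.35,"rx": 0,"ry": 0,"rz": 0},
    {"tx": 0,"ty": 0,"tz": -0.35,"rx": 0,"ry": 0,"rz": 0}
  ]
}}

```text
clock: 21.3
ee_pos: [0.438, 0.3376, 0.0051]
ee_rot: [179.9, -0.1, 94.6]
wrist_force: [0.7, 0.7, 0.8]
finger_gap: 0.072
finger_force: 0.0
```

{"method": "carry_out", "body": {
  "deltas": [
    {"tx": 0,"ty": -0.03,"tz": -0.07,"rx": 0,"ry": 0,"rz": 0},
    {"tx": 0,"ty": -0.03,"tz": -0.07,"rx": 0,"ry": 0,"rz": 0}
  ]
}}

```text
clock: 21.47
ee_pos: [0.4373, 0.3363, 0.002]
ee_rot: [179.9, -0.0, 94.6]
wrist_force: [-0.3, -0.3, 0.1]
finger_gap: 0.0724
finger_force: 0.0
```

{"method": "carry_out", "body": {
  "deltas": [
    {"tx": 0,"ty": 0,"tz": 0,"rx": 0,"ry": 0,"rz": 0},
    {"tx": 0,"ty": 0,"tz": 0,"rx": 0,"ry": 0,"rz": 0},
    {"tx": 0,"ty": 0,"tz": 0,"rx": 0,"ry": 0,"rz": 0},
    {"tx": 0,"ty": 0,"tz": 0,"rx": 0,"ry": 0,"rz": 0},
    {"tx": 0,"ty": 0,"tz": 0,"rx": 0,"ry": 0,"rz": 0}
  ],
  "fingers": 35,
  "newtons": 40
}}

```text
clock: 21.88
ee_pos: [0.4372, 0.3363, 0.0023]
ee_rot: [180.0, -0.0, 94.6]
wrist_force: [-1.4, -1.4, 5.9]
finger_gap: 0.0459
finger_force: 40.0
```

{"method": "carry_out", "body": {
  "deltas": [
    {"tx": 0,"ty": 0,"tz": 0,"rx": 0,"ry": 0,"rz": 0},
    {"tx": 0,"ty": 0,"tz": 0.8,"rx": 0,"ry": 0,"rz": 0},
    {"tx": 0,"ty": 0,"tz": 2,"rx": 0,"ry": 0,"rz": 0},
    {"tx": 0,"ty": 0,"tz": 3.3,"rx": 0,"ry": 0,"rz": 0},
    {"tx": 0,"ty": 0,"tz": 4.6,"rx": 0,"ry": 0,"rz": 0}
  ]
}}

```text
clock: 22.3
ee_pos: [0.4366, 0.3359, 0.1407]
ee_rot: [-179.9, 0.0, 94.6]
wrist_force: [0.7, 0.7, -0.4]
finger_gap: 0.0464
finger_force: 41.1
```

Run:
```python
from h import *
L,p=held(); cv2.imwrite('pics/w11.png',p)
```

```text
held: tcp [436.6 335.9 140.7] [-179.9    0.    94.6] t 22.3 gap 46.4 F [ 0.7  0.7 -0.4] | n 5120 rect (array([436.6, 335.4]), array([44.3, 47.4]), 4.5) z 150.2
```

View pics/w11.png

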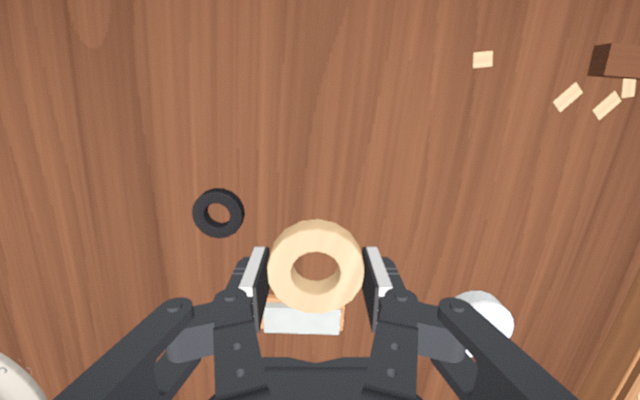

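Picture: the collar is held, centred at about (316,267), with the black ring untouched at (218,212).

{"method": "carry_out", "body": {
  "deltas": [
    {"tx": 0,"ty": -1,"tz": 0,"rx": 0,"ry": 0,"rz": 0},
    {"tx": 0,"ty": -2.2,"tz": 0,"rx": 0,"ry": 0,"rz": 0},
    {"tx": 0,"ty": -3.4,"tz": 0,"rx": 0,"ry": 0,"rz": 0},
    {"tx": 0,"ty": -4.6,"tz": 0,"rx": 0,"ry": 0,"rz": 0},
    {"tx": 0,"ty": -5.8,"tz": 0,"rx": 0,"ry": 0,"rz": 0}
  ]
}}

```text
clock: 22.77
ee_pos: [0.4367, 0.1608, 0.1395]
ee_rot: [180.0, 0.0, 94.7]
wrist_force: [0.4, -0.2, 0.4]
finger_gap: 0.0462
finger_force: 41.1
```

{"method": "carry_out", "body": {
  "deltas": [
    {"tx": -0.07,"ty": -1.2,"tz": 0,"rx": 0,"ry": 0,"rz": 0},
    {"tx": -0.07,"ty": -2.4,"tz": 0,"rx": 0,"ry": 0,"rz": 0},
    {"tx": -0.07,"ty": -3.6,"tz": 0,"rx": 0,"ry": 0,"rz": 0},
    {"tx": -0.07,"ty": -4.8,"tz": 0,"rx": 0,"ry": 0,"rz": 0},
    {"tx": -0.07,"ty": -5.8,"tz": 0,"rx": 0,"ry": 0,"rz": 0}
  ]
}}

```text
clock: 23.18
ee_pos: [0.4347, -0.0139, 0.1396]
ee_rot: [180.0, 0.0, 94.6]
wrist_force: [0.7, -0.7, -0.1]
finger_gap: 0.0465
finger_force: 41.1
```

{"method": "carry_out", "body": {
  "deltas": [
    {"tx": 0,"ty": -0.4,"tz": 0,"rx": 0,"ry": 0,"rz": 0},
    {"tx": 0,"ty": -0.65,"tz": -0.6,"rx": 0,"ry": 0,"rz": 0},
    {"tx": 0,"ty": -0.65,"tz": -1,"rx": 0,"ry": 0,"rz": 0},
    {"tx": 0,"ty": -0.65,"tz": -1,"rx": 0,"ry": 0,"rz": 0},
    {"tx": 0,"ty": -0.65,"tz": -1,"rx": 0,"ry": 0,"rz": 0}
  ]
}}

```text
clock: 23.6
ee_pos: [0.4346, -0.0312, 0.1092]
ee_rot: [-179.9, -0.0, 94.6]
wrist_force: [0.4, -0.3, 0.1]
finger_gap: 0.0462
finger_force: 41.1
```

Run:
```python
from h import *
held()
```

```text
held: tcp [434.6 -31.2 109.2] [-179.9   -0.    94.6] t 23.6 gap 46.2 F [ 0.4 -0.3  0.1] | n 5117 rect (array([434.6, -31.8]), array([44.1, 47.4]), 5.3) z 118.6
```

{"method": "carry_out", "body": {
  "deltas": [
    {"tx": 0,"ty": -0.02,"tz": -0.5,"rx": 0,"ry": 0,"rz": 0},
    {"tx": 0,"ty": -0.02,"tz": -1,"rx": 0,"ry": 0,"rz": 0},
    {"tx": 0,"ty": -0.02,"tz": -1.5,"rx": 0,"ry": 0,"rz": 0},
    {"tx": 0,"ty": -0.02,"tz": -1.85,"rx": 0,"ry": 0,"rz": 0},
    {"tx": 0,"ty": -0.02,"tz": -1.97,"rx": 0,"ry": 0,"rz": 0}
  ]
}}

```text
clock: 24.07
ee_pos: [0.4349, -0.0314, 0.0499]
ee_rot: [-180.0, -0.0, 94.7]
wrist_force: [-0.3, 0.4, -0.2]
finger_gap: 0.0464
finger_force: 41.1
```

{"method": "carry_out", "body": {
  "deltas": [
    {"tx": 0,"ty": 0,"tz": 0,"rx": 0,"ry": 0,"rz": 0},
    {"tx": 0,"ty": 0,"tz": 0,"rx": 0,"ry": 0,"rz": 0},
    {"tx": 0,"ty": 0,"tz": 0,"rx": 0,"ry": 0,"rz": 0}
  ]
}}

```text
clock: 24.32
ee_pos: [0.4357, -0.0319, 0.0513]
ee_rot: [179.9, 0.0, 94.7]
wrist_force: [-0.8, 0.7, -0.1]
finger_gap: 0.0461
finger_force: 41.1
```

Run:
```python
from h import *
held()
```

```text
held: tcp [435.7 -31.9  51.3] [179.9   0.   94.7] t 24.3 gap 46.1 F [-0.8  0.7 -0.1] | n 5352 rect (array([435.8, -32.5]), array([43.9, 47.7]), 5.6) z 60.2
```

{"method": "carry_out", "body": {
  "deltas": [
    {"tx": -0.02,"ty": 0,"tz": -0.05,"rx": 0,"ry": 0,"rz": 0},
    {"tx": -0.02,"ty": 0,"tz": -0.05,"rx": 0,"ry": 0,"rz": 0}
  ]
}}

```text
clock: 24.53
ee_pos: [0.4345, -0.0319, 0.0492]
ee_rot: [180.0, 0.0, 94.6]
wrist_force: [-0.8, -0.5, -0.5]
finger_gap: 0.0461
finger_force: 41.1
```

{"method": "carry_out", "body": {
  "deltas": [
    {"tx": 0,"ty": 0,"tz": 0,"rx": 0,"ry": 0,"rz": 0},
    {"tx": 0,"ty": 0,"tz": 0,"rx": 0,"ry": 0,"rz": 0},
    {"tx": 0,"ty": 0,"tz": 0,"rx": 0,"ry": 0,"rz": 0},
    {"tx": 0,"ty": 0,"tz": 0.3,"rx": 0,"ry": 0,"rz": 0},
    {"tx": 0,"ty": 0,"tz": 1,"rx": 0,"ry": 0,"rz": 0}
  ],
  "fingers": 80
}}

```text
clock: 24.95
ee_pos: [0.4328, -0.0315, 0.078]
ee_rot: [-179.7, -0.1, 94.6]
wrist_force: [0.5, 0.1, 0.7]
finger_gap: 0.0802
finger_force: 0.0
```

{"method": "carry_out", "body": {
  "deltas": [
    {"tx": 0,"ty": 0,"tz": 1,"rx": 0,"ry": 0,"rz": 0},
    {"tx": 0,"ty": 0,"tz": 2.2,"rx": 0,"ry": 0,"rz": 0},
    {"tx": 0,"ty": 0,"tz": 2.8,"rx": 0,"ry": 0,"rz": 0},
    {"tx": 0,"ty": 0,"tz": 2.8,"rx": 0,"ry": 0,"rz": 0},
    {"tx": 0,"ty": 0,"tz": 2.8,"rx": 0,"ry": 0,"rz": 0}
  ]
}}

```text
clock: 25.37
ee_pos: [0.4349, -0.032, 0.1642]
ee_rot: [179.8, 0.1, 94.6]
wrist_force: [-1.1, -0.1, -0.5]
finger_gap: 0.0799
finger_force: 0.0
```

Run:
```python
from h import *
look(.4356,-.032,.053,.064,.05)
look(.4356,-.032,.066,.08,.05)
```

```text
tcp [434.9 -32.  164.2] [1.798e+02 1.000e-01 9.460e+01] t 25.4 gap 79.9 F [-1.1 -0.1 -0.5]
1929 (array([434.5, -32.5]), array([47.1, 46.7]), 54.5) mean [434.4 -31.5  57.8] z50/95 [57.9 59.2]
tcp [434.1 -31.8 163. ] [180.    0.   94.6] t 25.4 gap 80.4 F [-0.1  0.5 -0.7]
182 (array([434.5, -32.7]), array([12.8, 11.6]), 62.7) mean [434.3 -31.7  69.4] z50/95 [69.5 72.3]
```

{"method": "carry_out", "body": {
  "deltas": [
    {"tx": 0.6,"ty": -0.9,"tz": 0,"rx": 0,"ry": 0,"rz": 0},
    {"tx": 1.4,"ty": -1.9,"tz": 0,"rx": 0,"ry": 0,"rz": 0},
    {"tx": 2.2,"ty": -2.9,"tz": 0,"rx": 0,"ry": 0,"rz": 0},
    {"tx": 3,"ty": -3.9,"tz": 0,"rx": 0,"ry": 0,"rz": 0},
    {"tx": 3.9,"ty": -4.7,"tz": 0,"rx": 0,"ry": 0,"rz": 0}
  ]
}}

```text
clock: 25.88
ee_pos: [0.5512, -0.1748, 0.1611]
ee_rot: [-179.8, -0.1, 94.6]
wrist_force: [0.2, -0.3, 0.2]
finger_gap: 0.0798
finger_force: 0.0
```

{"method": "carry_out", "body": {
  "deltas": [
    {"tx": 1,"ty": -0.5,"tz": 0,"rx": 0,"ry": 0,"rz": 0},
    {"tx": 2,"ty": -0.53,"tz": 0,"rx": 0,"ry": 0,"rz": 0},
    {"tx": 2,"ty": -0.53,"tz": 0,"rx": 0,"ry": 0,"rz": 0},
    {"tx": 2,"ty": -0.53,"tz": 0,"rx": 0,"ry": 0,"rz": 0},
    {"tx": 2,"ty": -0.53,"tz": 0,"rx": 0,"ry": 0,"rz": 0}
  ]
}}

```text
clock: 26.3
ee_pos: [0.6102, -0.1883, 0.161]
ee_rot: [-179.8, -0.1, 94.7]
wrist_force: [0.5, 0.5, -0.3]
finger_gap: 0.0799
finger_force: 0.0
```

Run:
```python
from h import *
from scipy.optimize import least_squares
X=look(.612,-.188,.024,.07,.05,save='pics/w12.png')
for i in range(2):
    r=least_squares(lambda c:np.linalg.norm(X-c,axis=1)-.024,[.612,-.188,.041],loss='soft_l1',f_scale=.002)
    X=X[abs(r.fun)<.01] if len(r.fun)==len(X) else X
print('ball centre',np.round(r.x*1e3,1),len(X))
```

```text
tcp [ 610.2 -188.3  161. ] [-1.798e+02 -1.000e-01  9.470e+01] t 26.3 gap 79.9 F [ 0.5  0.5 -0.3]
2322 (array([ 612.8, -186.5]), array([44.4, 47.4]), 88.7) mean [ 612.3 -183.3   55.9] z50/95 [57.2 63.2]
ball centre [ 612.8 -188.4   39.6] 2322
```

View pics/w12.png

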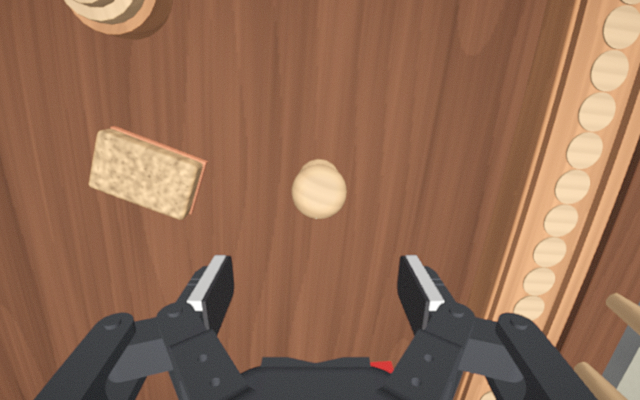

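Picture: the ball is ahead at (320,190), well clear of the sander. I'll grip it at the equator.

{"method": "carry_out", "body": {
  "deltas": [
    {"tx": 0.08,"ty": 0,"tz": -1,"rx": 0,"ry": 0,"rz": 0},
    {"tx": 0.08,"ty": 0,"tz": -2.2,"rx": 0,"ry": 0,"rz": 0},
    {"tx": 0.08,"ty": 0,"tz": -3.4,"rx": 0,"ry": 0,"rz": 0},
    {"tx": 0.08,"ty": 0,"tz": -4.2,"rx": 0,"ry": 0,"rz": 0},
    {"tx": 0.08,"ty": 0,"tz": -4.57,"rx": 0,"ry": 0,"rz": 0}
  ]
}}

```text
clock: 26.77
ee_pos: [0.6107, -0.1875, 0.0222]
ee_rot: [-179.7, -0.2, 94.6]
wrist_force: [-0.7, -0.6, -0.5]
finger_gap: 0.0798
finger_force: 0.0
```

{"method": "carry_out", "body": {
  "deltas": [
    {"tx": 0,"ty": 0,"tz": 0,"rx": 0,"ry": 0,"rz": 0},
    {"tx": 0,"ty": 0,"tz": 0,"rx": 0,"ry": 0,"rz": 0},
    {"tx": 0,"ty": 0,"tz": 0,"rx": 0,"ry": 0,"rz": 0}
  ]
}}

```text
clock: 27.02
ee_pos: [0.6149, -0.1893, 0.0281]
ee_rot: [179.8, 0.1, 94.6]
wrist_force: [0.5, -0.6, 0.1]
finger_gap: 0.0797
finger_force: 0.0
```

{"method": "carry_out", "body": {
  "deltas": [
    {"tx": 0,"ty": 0,"tz": 0,"rx": 0,"ry": 0,"rz": 0},
    {"tx": 0,"ty": 0,"tz": 0,"rx": 0,"ry": 0,"rz": 0}
  ]
}}

```text
clock: 27.18
ee_pos: [0.6147, -0.1891, 0.0277]
ee_rot: [179.8, 0.1, 94.6]
wrist_force: [0.2, -0.2, 0.2]
finger_gap: 0.0798
finger_force: 0.0
```

{"method": "carry_out", "body": {
  "deltas": [
    {"tx": 0,"ty": 0,"tz": 0,"rx": 0,"ry": 0,"rz": 0},
    {"tx": 0,"ty": 0,"tz": 0,"rx": 0,"ry": 0,"rz": 0},
    {"tx": 0,"ty": 0,"tz": 0,"rx": 0,"ry": 0,"rz": 0},
    {"tx": 0,"ty": 0,"tz": 0,"rx": 0,"ry": 0,"rz": 0},
    {"tx": 0,"ty": 0,"tz": 0,"rx": 0,"ry": 0,"rz": 0}
  ],
  "fingers": 35,
  "newtons": 40
}}

```text
clock: 27.6
ee_pos: [0.614, -0.1889, 0.0265]
ee_rot: [180.0, 0.0, 94.6]
wrist_force: [-1.2, 0.1, 5.2]
finger_gap: 0.0456
finger_force: 40.4
```

{"method": "carry_out", "body": {
  "deltas": [
    {"tx": 0,"ty": 0,"tz": 0,"rx": 0,"ry": 0,"rz": 0},
    {"tx": 0,"ty": 0,"tz": 0.5,"rx": 0,"ry": 0,"rz": 0},
    {"tx": 0,"ty": 0,"tz": 1.4,"rx": 0,"ry": 0,"rz": 0},
    {"tx": 0,"ty": 0,"tz": 2.4,"rx": 0,"ry": 0,"rz": 0},
    {"tx": 0,"ty": 0,"tz": 3.4,"rx": 0,"ry": 0,"rz": 0}
  ]
}}

```text
clock: 28.02
ee_pos: [0.6132, -0.1885, 0.1279]
ee_rot: [-179.9, -0.1, 94.6]
wrist_force: [-0.4, -0.4, -1.3]
finger_gap: 0.0458
finger_force: 41.2
```

{"method": "carry_out", "body": {
  "deltas": [
    {"tx": 0,"ty": 0,"tz": 0.6,"rx": 0,"ry": 0,"rz": 0},
    {"tx": 0,"ty": 0,"tz": 0.8,"rx": 0,"ry": 0,"rz": 0},
    {"tx": 0,"ty": 0,"tz": 0.8,"rx": 0,"ry": 0,"rz": 0},
    {"tx": 0,"ty": 0,"tz": 0.8,"rx": 0,"ry": 0,"rz": 0},
    {"tx": 0,"ty": 0,"tz": 0.8,"rx": 0,"ry": 0,"rz": 0}
  ]
}}

```text
clock: 28.43
ee_pos: [0.6128, -0.1883, 0.1495]
ee_rot: [-179.8, -0.1, 94.6]
wrist_force: [-0.3, -0.0, -1.5]
finger_gap: 0.0459
finger_force: 41.3
```

Run:
```python
from h import *
from scipy.optimize import least_squares
L,p=held(hi=.05,band=.03,lo=-.03); cv2.imwrite('pics/w13.png',p)
t=get_state()['ee_pos']
for i in range(3):
    r=least_squares(lambda c:np.linalg.norm(L-c,axis=1)-.024,t+[0,0,.015],loss='soft_l1',f_scale=.002); L=L[abs(r.fun)<.01] if i<2 else L
    if i<2: continue
print('ball centre',np.round(r.x*1e3,1),np.round((r.x-t)*1e3,1))
```

```text
held: tcp [ 612.8 -188.3  149.5] [-1.798e+02 -1.000e-01  9.460e+01] t 28.4 gap 45.9 F [-0.3 -0.  -1.5] | n 8357 rect (array([ 612.6, -184.4]), array([43.8, 41.6]), 4.7) z 178.5
ball centre [ 612.8 -188.   162.8] [-0.1  0.4 13.2]
```

View pics/w13.png

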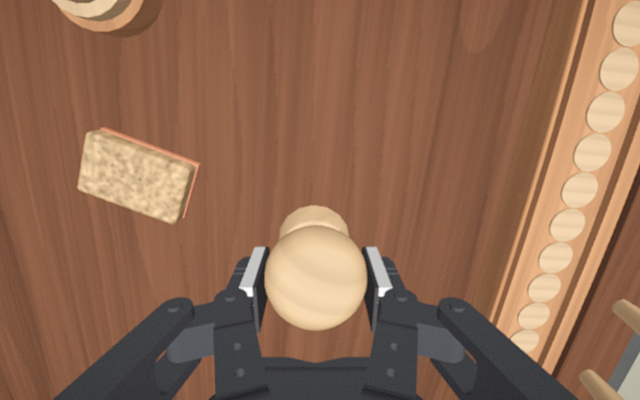

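Picture: the ball is held at its equator at (316,277), with the foot visible in front of it at (313,215). The arm carries it to the round post.

{"method": "carry_out", "body": {
  "deltas": [
    {"tx": -0.4,"ty": 0.35,"tz": 0,"rx": 0,"ry": 0,"rz": 0},
    {"tx": -1.1,"ty": 0.95,"tz": 0,"rx": 0,"ry": 0,"rz": 0},
    {"tx": -1.9,"ty": 1.65,"tz": 0,"rx": 0,"ry": 0,"rz": 0},
    {"tx": -2.7,"ty": 2.35,"tz": 0,"rx": 0,"ry": 0,"rz": 0},
    {"tx": -3.5,"ty": 3.05,"tz": 0,"rx": 0,"ry": 0,"rz": 0}
  ]
}}

```text
clock: 28.9
ee_pos: [0.5069, -0.0963, 0.1503]
ee_rot: [-179.9, -0.1, 94.6]
wrist_force: [0.7, 0.1, -0.8]
finger_gap: 0.0461
finger_force: 41.3
```

{"method": "carry_out", "body": {
  "deltas": [
    {"tx": -0.8,"ty": 0.7,"tz": 0,"rx": 0,"ry": 0,"rz": 0},
    {"tx": -1.6,"ty": 1.4,"tz": 0,"rx": 0,"ry": 0,"rz": 0},
    {"tx": -2.2,"ty": 1.9,"tz": 0,"rx": 0,"ry": 0,"rz": 0},
    {"tx": -2.44,"ty": 2.13,"tz": 0,"rx": 0,"ry": 0,"rz": 0},
    {"tx": -2.44,"ty": 2.13,"tz": 0,"rx": 0,"ry": 0,"rz": 0}
  ]
}}

```text
clock: 29.32
ee_pos: [0.4339, -0.0321, 0.1512]
ee_rot: [-179.9, -0.1, 94.7]
wrist_force: [-0.6, -0.0, -1.4]
finger_gap: 0.0457
finger_force: 41.4
```

{"method": "carry_out", "body": {
  "deltas": [
    {"tx": 0,"ty": 0,"tz": -0.3,"rx": 0,"ry": 0,"rz": 0},
    {"tx": 0,"ty": 0,"tz": -0.5,"rx": 0,"ry": 0,"rz": 0},
    {"tx": 0,"ty": 0,"tz": -0.5,"rx": 0,"ry": 0,"rz": 0},
    {"tx": 0,"ty": 0,"tz": -0.5,"rx": 0,"ry": 0,"rz": 0}
  ]
}}

```text
clock: 29.65
ee_pos: [0.4359, -0.0339, 0.1359]
ee_rot: [-179.9, -0.0, 94.6]
wrist_force: [-0.8, -0.0, -0.8]
finger_gap: 0.0459
finger_force: 41.4
```

```bash
cat > foot.py <<'E'
from h import *
from scipy.optimize import least_squares
def fit():
    s=get_state(); t=s['ee_pos']; p,W=cloud('wrist'); X=W.reshape(-1,3); D=X-t
    print('tcp',np.round(t*1e3,1),'t %.1f'%s['clock'],'gap %.1f'%(s['finger_gap']*1e3),'F',np.round(s['wrist_force'],1))
    B=X[(abs(D[:,0])<.02)&(abs(D[:,1])<.035)&(D[:,2]>.0)&(D[:,2]<.045)]
    for i in range(3):
        r=least_squares(lambda c:np.linalg.norm(B-c,axis=1)-.024,t+[0,0,.014],loss='soft_l1',f_scale=.001); c=r.x; B=B[abs(np.linalg.norm(B-c,axis=1)-.024)<.004]
    print('ball',np.round(c*1e3,1))
    for lo,hi in((-.040,-.034),(-.034,-.028),(-.028,-.022)):
        d=X-c; F=X[(abs(d[:,0])<.022)&(d[:,1]>0)&(d[:,1]<.05)&(d[:,2]>lo)&(d[:,2]<hi)]
        if len(F)<20: continue
        r=least_squares(lambda q:np.hypot(F[:,0]-q[0],F[:,1]-q[1])-.021,c[:2],loss='soft_l1',f_scale=.001)
        print('foot slice',lo,len(F),np.round(r.x*1e3,1),'rms %.2f'%(1e3*np.std(r.fun)))
if __name__=='__main__': fit()
E
python3 foot.py
```

```text
tcp [435.9 -33.9 135.9] t 29.6 gap 45.9 F [-0.8 -0.  -0.8]
ball [435.8 -33.5 149.2]
foot slice -0.04 268 [434.8 -34.3] rms 0.32
foot slice -0.034 353 [435.1 -34.9] rms 0.41
foot slice -0.028 365 [435.3 -35.6] rms 0.53
```

{"method": "carry_out", "body": {
  "deltas": [
    {"tx": -0.03,"ty": 0.05,"tz": -0.3,"rx": 0,"ry": 0,"rz": 0},
    {"tx": -0.03,"ty": 0.05,"tz": -0.6,"rx": 0,"ry": 0,"rz": 0},
    {"tx": -0.03,"ty": 0.05,"tz": -0.9,"rx": 0,"ry": 0,"rz": 0},
    {"tx": -0.03,"ty": 0.05,"tz": -1,"rx": 0,"ry": 0,"rz": 0},
    {"tx": -0.03,"ty": 0.05,"tz": -1,"rx": 0,"ry": 0,"rz": 0}
  ]
}}

```text
clock: 30.12
ee_pos: [0.4346, -0.0321, 0.1063]
ee_rot: [-179.9, -0.0, 94.6]
wrist_force: [-0.3, -0.2, -0.7]
finger_gap: 0.0463
finger_force: 41.4
```

```bash
python3 foot.py
```

```text
tcp [434.6 -32.1 106.3] t 30.1 gap 46.3 F [-0.3 -0.2 -0.7]
ball [434.5 -31.6 119.6]
foot slice -0.04 283 [433.6 -32.4] rms 0.33
foot slice -0.034 331 [433.7 -33. ] rms 0.40
foot slice -0.028 368 [434.  -33.7] rms 0.49
```

{"method": "carry_out", "body": {
  "deltas": [
    {"tx": 0.01,"ty": -0.01,"tz": -0.2,"rx": 0,"ry": 0,"rz": 0},
    {"tx": 0.01,"ty": -0.01,"tz": -0.4,"rx": 0,"ry": 0,"rz": 0},
    {"tx": 0.01,"ty": -0.01,"tz": -0.55,"rx": 0,"ry": 0,"rz": 0},
    {"tx": 0.01,"ty": -0.01,"tz": -0.6,"rx": 0,"ry": 0,"rz": 0},
    {"tx": 0.01,"ty": -0.01,"tz": -0.6,"rx": 0,"ry": 0,"rz": 0}
  ]
}}

```text
clock: 30.58
ee_pos: [0.4347, -0.0321, 0.0883]
ee_rot: [-179.9, -0.0, 94.6]
wrist_force: [0.2, 0.0, -0.9]
finger_gap: 0.0462
finger_force: 41.4
```

```bash
python3 foot.py
```

```text
tcp [434.7 -32.1  88.3] t 30.6 gap 46.2 F [ 0.2  0.  -0.9]
ball [434.6 -31.7 101.6]
foot slice -0.04 278 [433.7 -32.5] rms 0.33
foot slice -0.034 346 [433.9 -33. ] rms 0.41
foot slice -0.028 368 [434.1 -33.8] rms 0.54
```

{"method": "carry_out", "body": {
  "deltas": [
    {"tx": 0,"ty": 0,"tz": -0.03,"rx": 0,"ry": 0,"rz": 0},
    {"tx": 0,"ty": 0,"tz": -0.05,"rx": 0,"ry": 0,"rz": 0},
    {"tx": 0,"ty": 0,"tz": -0.05,"rx": 0,"ry": 0,"rz": 0}
  ]
}}

```text
clock: 30.88
ee_pos: [0.4351, -0.0322, 0.0874]
ee_rot: [180.0, 0.0, 94.6]
wrist_force: [0.5, -0.3, -1.5]
finger_gap: 0.0462
finger_force: 41.4
```

{"method": "carry_out", "body": {
  "deltas": [
    {"tx": 0,"ty": 0,"tz": 0,"rx": 0,"ry": 0,"rz": 0},
    {"tx": 0,"ty": 0,"tz": 0,"rx": 0,"ry": 0,"rz": 0},
    {"tx": 0,"ty": 0,"tz": 0,"rx": 0,"ry": 0,"rz": 0},
    {"tx": 0,"ty": 0,"tz": 0,"rx": 0,"ry": 0,"rz": 0},
    {"tx": 0,"ty": 0,"tz": 0.4,"rx": 0,"ry": 0,"rz": 0}
  ],
  "fingers": 80
}}

```text
clock: 31.3
ee_pos: [0.4338, -0.0319, 0.0981]
ee_rot: [-179.8, -0.1, 94.6]
wrist_force: [-1.7, -0.1, -0.5]
finger_gap: 0.0804
finger_force: 0.0
```

{"method": "carry_out", "body": {
  "deltas": [
    {"tx": 0,"ty": 0,"tz": 1,"rx": 0,"ry": 0,"rz": 0},
    {"tx": 0,"ty": 0,"tz": 2,"rx": 0,"ry": 0,"rz": 0},
    {"tx": 0,"ty": 0,"tz": 3,"rx": 0,"ry": 0,"rz": 0},
    {"tx": 0,"ty": -1,"tz": 3.5,"rx": 0,"ry": 0,"rz": 0},
    {"tx": 0,"ty": -2,"tz": 3.5,"rx": 0,"ry": 0,"rz": 0}
  ]
}}

```text
clock: 31.72
ee_pos: [0.4369, -0.0926, 0.2082]
ee_rot: [179.6, 0.2, 94.8]
wrist_force: [1.3, -0.2, 0.2]
finger_gap: 0.0798
finger_force: 0.0
```

{"method": "carry_out", "body": {
  "deltas": [
    {"tx": 0,"ty": -0.8,"tz": 0,"rx": 0,"ry": 0,"rz": 0},
    {"tx": 0,"ty": -0.8,"tz": 0,"rx": 0,"ry": 0,"rz": 0},
    {"tx": 0,"ty": -0.8,"tz": 0,"rx": 0,"ry": 0,"rz": 0},
    {"tx": 0,"ty": -0.8,"tz": 0,"rx": 0,"ry": 0,"rz": 0}
  ]
}}

```text
clock: 32.05
ee_pos: [0.4347, -0.1157, 0.2041]
ee_rot: [-180.0, -0.0, 94.6]
wrist_force: [0.6, 0.7, -0.7]
finger_gap: 0.08
finger_force: 0.0
```

Run:
```python
from h import *
from scipy.optimize import least_squares
X=look(.4345,-.032,.083,.135,.05)
r=least_squares(lambda c:np.linalg.norm(X-c,axis=1)-.024,[.434,-.032,.1],loss='soft_l1',f_scale=.002)
print('ball',np.round(r.x*1e3,1),'top',X[:,2].max())
look(.4345,-.032,.053,.063,.05); look(.4345,-.032,.038,.05,.05)
a=eyes.grab_frame('wrist')[0][0:250,180:480]; b=eyes.grab_frame('scene')[0][150:280,230:390]
cv2.imwrite('pics/end.png',np.hstack([cv2.resize(a,(400,333)),cv2.resize(b,(400,333))]))
```

```text
tcp [ 434.7 -115.7  204.1] [-180.    -0.    94.6] t 32.0 gap 80.0 F [ 0.6  0.7 -0.7]
3358 (array([433.6, -31.3]), array([46.3, 46.6]), 3.7) mean [433.3 -31.2 116.8] z50/95 [117.8 123.3]
ball [433.9 -31.5  99.6] top 0.12532850542853774
tcp [ 434.8 -115.4  204.1] [-180.    -0.    94.7] t 32.1 gap 80.0 F [-1.3 -0.1  0.6]
tcp [ 434.8 -115.2  204.1] [-180.    -0.    94.7] t 32.1 gap 79.8 F [0.2 0.  0.5]
751 (array([434.7, -32.5]), array([64.2, 65.1]), 46.8) mean [431.5 -37.2  43.8] z50/95 [43.9 45. ]
```

View pics/end.png

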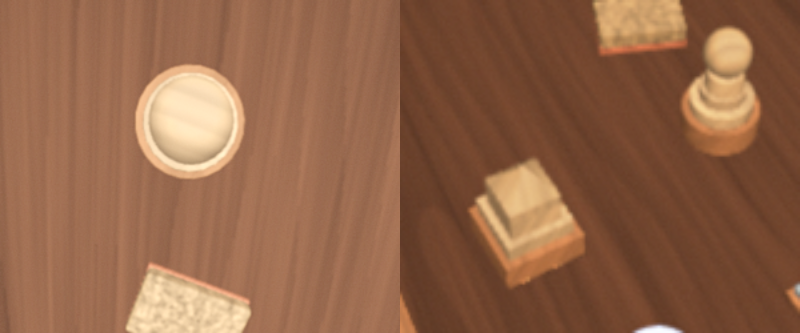

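Picture: both stacks are upright and complete, with the ball centred over its disc on the left. The ball's centre reads 99.6 mm, as expected when seated. I'm handing in the job.

```bash
python3 -c "
from bench import order; print(order.job_done())"
```

```text
the job is handed in; nothing more can be done
None
```

The job is handed in: the square post carries the square plate then the pyramid, with sides parallel, and the round post carries the disc, collar and ball; the last looks showed every part seated, and I never touched the tin, stone or sanding block.

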